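Set up the mill's tool rack in job order

TASK

The four tool holders in the plywood carrier stand in the order in which the next job uses them, the first tool at the carrier's red end. Move all four into the free white pots of the grey steel rack, keeping that order: the first tool nearest the steel rack's red end, and so on, each one upright and fully seated in its pot. Leave the purple touch probe in its pot, and do not tip any holder over.

Things in the scene. Friction and masses are not known exactly. Their poses are not given: they have to be found in the camera images.
- facemill_grip (a point): Brass-coloured face mill: plain disc 50 mm across, 46 mm tall, five steel inserts at its edge; top 23 mm above the point. On a 50 mm steel flange 14 mm thick, over a 48 mm taper (18 mm at the tip, 32 mm at the top) that points down. Point: on the axis, 85 mm above the tip, 23 mm above the flange's top, the height to grip; z up the axis, any yaw. About 0.5 kg.
- colletchuck_grip (a point): Blue slotted collet nut, 42 mm across, 46 mm tall, with a thin (10 mm) steel end mill upright; its end is 41 mm above the point. On a 50 mm steel flange 14 mm thick, over a 48 mm taper (18 mm at the tip, 32 mm at the top) that points down. Point: on the axis, 85 mm above the tip, 23 mm above the flange's top, the height to grip; z up the axis, any yaw. About 0.5 kg.
- drillchuck_grip (a point): Black drill chuck, 42 mm across, coned top, with a 6 mm steel drill upright; its end is 43 mm above the point. On a 50 mm steel flange 14 mm thick, over a 48 mm taper (18 mm at the tip, 32 mm at the top) that points down. Point: on the axis, 85 mm above the tip, 23 mm above the flange's top, the height to grip; z up the axis, any yaw. About 0.5 kg.
- sidelock_grip (a point): Green end-mill holder, 42 mm across, 44 mm tall, thick (16 mm) copper-coloured cutter upright; its end is 41 mm above the point. On a 50 mm steel flange 14 mm thick, over a 48 mm taper (18 mm at the tip, 32 mm at the top) that points down. Point: on the axis, 85 mm above the tip, 23 mm above the flange's top, the height to grip; z up the axis, any yaw. About 0.5 kg.
- pot_facemill: Fixed yellow square pot of the plywood carrier, where the face mill stands at the start: 58 mm wide, 54 mm high, round 40 mm hole. Origin: centre of its underside, 8 mm above the bench. The carrier's four pots stand in a row 72 mm apart; +y points along the row to the carrier's red end.
- pot_colletchuck: Fixed blue square pot of the plywood carrier, where the blue collet chuck stands at the start: 58 mm wide, 54 mm high, round 40 mm hole. Origin: centre of its underside, 8 mm above the bench. The carrier's four pots stand in a row 72 mm apart; +y points along the row to the carrier's red end.
- pot_drillchuck: Fixed grey square pot of the plywood carrier, where the drill chuck stands at the start: 58 mm wide, 54 mm high, round 40 mm hole. Origin: centre of its underside, 8 mm above the bench. The carrier's four pots stand in a row 72 mm apart; +y points along the row to the carrier's red end.
- pot_sidelock: Fixed green square pot of the plywood carrier, where the green end-mill holder stands at the start: 58 mm wide, 54 mm high, round 40 mm hole. Origin: centre of its underside, 8 mm above the bench. The carrier's four pots stand in a row 72 mm apart; +y points along the row to the carrier's red end.
- steel_rack: Fixed grey steel rack: five white pots, 58 mm square, 40 mm holes, rims 62 mm above the bench, at y = -144, -72, 0, 72, 144 mm, x = 0. Origin: underside centre, on the bench; red end plate at +y, grey one at -y. A seated holder's flange rests on the rim: tip 14 mm, grip point 99 mm above the bench, also in the carrier. The taper guides itself in; 4 mm play all round.
- probe_grip (a point): Purple touch probe in the same kind of holder, 42 mm across, black band, thin stylus with a red ball; it stands in one of the steel rack's five pots and stays there. Point: on its axis, 85 mm above the taper's tip; the ball's top is 41 mm above the point.
Mind the look-alikes: they are no part of the job. What is shaped like the part that bears drillchuck_grip but pink is not meant. Leave any pink look-alike of the part that bears facemill_grip alone.

How it is judged:
At the end, for the whole second after the job is handed in: All four holders seated in white pots (93 to 105 mm high, within 10 mm of the rack's centre line, within 7 degrees of upright), at rest, from the red end in the same order as their carrier pots; the touch probe in its pot, upright, within 15 mm of its start (x of facemill_grip in the frame of steel_rack between -0.01 and 0.01 m and y of facemill_grip in the frame of steel_rack between -0.154 and 0.154 m and z of facemill_grip in the frame of steel_rack between 0.093 and 0.105 m and angle between each of facemill_grip, colletchuck_grip, drillchuck_grip, sidelock_grip, probe_grip's own z axis and vertical below 0.12 rad and linear speed of each of facemill, colletchuck, drillchuck, sidelock below 0.02 m/s and x of colletchuck_grip in the frame of steel_rack between -0.01 and 0.01 m and y of colletchuck_grip in the frame of steel_rack between -0.154 and 0.154 m and z of colletchuck_grip in the frame of steel_rack between 0.093 and 0.105 m and x of drillchuck_grip in the frame of steel_rack between -0.01 and 0.01 m and y of drillchuck_grip in the frame of steel_rack between -0.154 and 0.154 m and z of drillchuck_grip in the frame of steel_rack between 0.093 and 0.105 m and x of sidelock_grip in the frame of steel_rack between -0.01 and 0.01 m and y of sidelock_grip in the frame of steel_rack between -0.154 and 0.154 m and z of sidelock_grip in the frame of steel_rack between 0.093 and 0.105 m and ((y of pot_facemill in the frame of pot_colletchuck above 0 m and ((y of facemill_grip in the frame of steel_rack above -0.108 m and y of colletchuck_grip in the frame of steel_rack below -0.108 m) or (y of facemill_grip in the frame of steel_rack above -0.036 m and y of colletchuck_grip in the frame of steel_rack below -0.036 m) or (y of facemill_grip in the frame of steel_rack above 0.036 m and y of colletchuck_grip in the frame of steel_rack below 0.036 m) or (y of facemill_grip in the frame of steel_rack above 0.108 m and y of colletchuck_grip in the frame of steel_rack below 0.108 m))) or (y of pot_facemill in the frame of pot_colletchuck below 0 m and ((y of colletchuck_grip in the frame of steel_rack above -0.108 m and y of facemill_grip in the frame of steel_rack below -0.108 m) or (y of colletchuck_grip in the frame of steel_rack above -0.036 m and y of facemill_grip in the frame of steel_rack below -0.036 m) or (y of colletchuck_grip in the frame of steel_rack above 0.036 m and y of facemill_grip in the frame of steel_rack below 0.036 m) or (y of colletchuck_grip in the frame of steel_rack above 0.108 m and y of facemill_grip in the frame of steel_rack below 0.108 m)))) and ((y of pot_facemill in the frame of pot_drillchuck above 0 m and ((y of facemill_grip in the frame of steel_rack above -0.108 m and y of drillchuck_grip in the frame of steel_rack below -0.108 m) or (y of facemill_grip in the frame of steel_rack above -0.036 m and y of drillchuck_grip in the frame of steel_rack below -0.036 m) or (y of facemill_grip in the frame of steel_rack above 0.036 m and y of drillchuck_grip in the frame of steel_rack below 0.036 m) or (y of facemill_grip in the frame of steel_rack above 0.108 m and y of drillchuck_grip in the frame of steel_rack below 0.108 m))) or (y of pot_facemill in the frame of pot_drillchuck below 0 m and ((y of drillchuck_grip in the frame of steel_rack above -0.108 m and y of facemill_grip in the frame of steel_rack below -0.108 m) or (y of drillchuck_grip in the frame of steel_rack above -0.036 m and y of facemill_grip in the frame of steel_rack below -0.036 m) or (y of drillchuck_grip in the frame of steel_rack above 0.036 m and y of facemill_grip in the frame of steel_rack below 0.036 m) or (y of drillchuck_grip in the frame of steel_rack above 0.108 m and y of facemill_grip in the frame of steel_rack below 0.108 m)))) and ((y of pot_facemill in the frame of pot_sidelock above 0 m and ((y of facemill_grip in the frame of steel_rack above -0.108 m and y of sidelock_grip in the frame of steel_rack below -0.108 m) or (y of facemill_grip in the frame of steel_rack above -0.036 m and y of sidelock_grip in the frame of steel_rack below -0.036 m) or (y of facemill_grip in the frame of steel_rack above 0.036 m and y of sidelock_grip in the frame of steel_rack below 0.036 m) or (y of facemill_grip in the frame of steel_rack above 0.108 m and y of sidelock_grip in the frame of steel_rack below 0.108 m))) or (y of pot_facemill in the frame of pot_sidelock below 0 m and ((y of sidelock_grip in the frame of steel_rack above -0.108 m and y of facemill_grip in the frame of steel_rack below -0.108 m) or (y of sidelock_grip in the frame of steel_rack above -0.036 m and y of facemill_grip in the frame of steel_rack below -0.036 m) or (y of sidelock_grip in the frame of steel_rack above 0.036 m and y of facemill_grip in the frame of steel_rack below 0.036 m) or (y of sidelock_grip in the frame of steel_rack above 0.108 m and y of facemill_grip in the frame of steel_rack below 0.108 m)))) and ((y of pot_colletchuck in the frame of pot_drillchuck above 0 m and ((y of colletchuck_grip in the frame of steel_rack above -0.108 m and y of drillchuck_grip in the frame of steel_rack below -0.108 m) or (y of colletchuck_grip in the frame of steel_rack above -0.036 m and y of drillchuck_grip in the frame of steel_rack below -0.036 m) or (y of colletchuck_grip in the frame of steel_rack above 0.036 m and y of drillchuck_grip in the frame of steel_rack below 0.036 m) or (y of colletchuck_grip in the frame of steel_rack above 0.108 m and y of drillchuck_grip in the frame of steel_rack below 0.108 m))) or (y of pot_colletchuck in the frame of pot_drillchuck below 0 m and ((y of drillchuck_grip in the frame of steel_rack above -0.108 m and y of colletchuck_grip in the frame of steel_rack below -0.108 m) or (y of drillchuck_grip in the frame of steel_rack above -0.036 m and y of colletchuck_grip in the frame of steel_rack below -0.036 m) or (y of drillchuck_grip in the frame of steel_rack above 0.036 m and y of colletchuck_grip in the frame of steel_rack below 0.036 m) or (y of drillchuck_grip in the frame of steel_rack above 0.108 m and y of colletchuck_grip in the frame of steel_rack below 0.108 m)))) and ((y of pot_colletchuck in the frame of pot_sidelock above 0 m and ((y of colletchuck_grip in the frame of steel_rack above -0.108 m and y of sidelock_grip in the frame of steel_rack below -0.108 m) or (y of colletchuck_grip in the frame of steel_rack above -0.036 m and y of sidelock_grip in the frame of steel_rack below -0.036 m) or (y of colletchuck_grip in the frame of steel_rack above 0.036 m and y of sidelock_grip in the frame of steel_rack below 0.036 m) or (y of colletchuck_grip in the frame of steel_rack above 0.108 m and y of sidelock_grip in the frame of steel_rack below 0.108 m))) or (y of pot_colletchuck in the frame of pot_sidelock below 0 m and ((y of sidelock_grip in the frame of steel_rack above -0.108 m and y of colletchuck_grip in the frame of steel_rack below -0.108 m) or (y of sidelock_grip in the frame of steel_rack above -0.036 m and y of colletchuck_grip in the frame of steel_rack below -0.036 m) or (y of sidelock_grip in the frame of steel_rack above 0.036 m and y of colletchuck_grip in the frame of steel_rack below 0.036 m) or (y of sidelock_grip in the frame of steel_rack above 0.108 m and y of colletchuck_grip in the frame of steel_rack below 0.108 m)))) and ((y of pot_drillchuck in the frame of pot_sidelock above 0 m and ((y of drillchuck_grip in the frame of steel_rack above -0.108 m and y of sidelock_grip in the frame of steel_rack below -0.108 m) or (y of drillchuck_grip in the frame of steel_rack above -0.036 m and y of sidelock_grip in the frame of steel_rack below -0.036 m) or (y of drillchuck_grip in the frame of steel_rack above 0.036 m and y of sidelock_grip in the frame of steel_rack below 0.036 m) or (y of drillchuck_grip in the frame of steel_rack above 0.108 m and y of sidelock_grip in the frame of steel_rack below 0.108 m))) or (y of pot_drillchuck in the frame of pot_sidelock below 0 m and ((y of sidelock_grip in the frame of steel_rack above -0.108 m and y of drillchuck_grip in the frame of steel_rack below -0.108 m) or (y of sidelock_grip in the frame of steel_rack above -0.036 m and y of drillchuck_grip in the frame of steel_rack below -0.036 m) or (y of sidelock_grip in the frame of steel_rack above 0.036 m and y of drillchuck_grip in the frame of steel_rack below 0.036 m) or (y of sidelock_grip in the frame of steel_rack above 0.108 m and y of drillchuck_grip in the frame of steel_rack below 0.108 m)))) and distance of probe_grip from where it was at the start of the episode below 0.015 m).
It fails at once if a tool holder is tipped over (its axis more than 55 degrees off upright) (angle between any of facemill_grip, colletchuck_grip, drillchuck_grip, sidelock_grip's own z axis and vertical above 0.96 rad).
It fails at once if the touch probe is pulled out of its pot or knocked (moved more than 20 mm or tilted more than 25 degrees) (distance of probe_grip from where it was at the start of the episode above 0.02 m or angle between probe_grip's own z axis and vertical above 0.44 rad).
It also fails if it takes over 90 s, if anything falls off the work surface, if the arm or the gripper's body presses on something with over 40 N, if the wrist force passes 120 N, or if a joint passes its speed limit or range.

ROBOT

A 6-joint arm with a two-finger parallel gripper is mounted at the origin on the work surface. World frame = base frame: x ahead of the robot, y to its left, z up, the work surface at z = 0. Lengths are in m, angles in rad, forces in N, time in s.
With the tool pointing down it reaches from about 0.3 to 0.875 m from the base axis. Payload 6.4 kg.
Tool frame: the origin (TCP) lies at the very end of the fingers, on their centre line; the grasp point (between the pads) lies grip_point_offset behind it (grip_point_offset is the distance from the TCP to the grasp point, in m); y points along the fingers, x is the direction in which the jaws open and shut, and the axes are right-handed (so a half turn about y gives the same grasp; the last joint's range is limited). The gripper opens to 85 mm and grips with 20 to 120 N. Pads are 22 mm wide; open, the fingers measure 114 mm over their backs; the gripper's body (76 mm by 85 mm) begins 54 mm behind the grasp point. The pads swing forward as they close: fully open they stand 13 mm farther back than shut.
Start: joints at [-1.428, 0.181, 1.607, -0, 1.354, -0.206], TCP at [0.197, -0.54, 0.204] pointing down, gripper open.
Joint ranges: [-2.99, 2.99], [-0.89, 2.07], [0.3, 2.58], [-1.14, 4.28], [0, 2.63], [-3.12, 3.12]. Speed limits (rad/s): [2.57, 2.57, 3.01, 3.14, 3.14, 3.14].

INTERFACE

Orientations are given as a unit quaternion [w, x, y, z].
In Python, from bench import get_obs, camera, camera_model, hand_in, grip_point_offset gives the robot as it stands.
- The arm moves only by the shell command python3 -m jog 'ROWS'. ROWS is JSON, a list of rows, each a list of 7 numbers: the shift along the tool's x, y, z in mm, then the turn, a rotation vector about the tool's x, y, z in degrees, then the gripper's target within -1 to 1 (shut at 1, half-way at 0, fully open at -1). In form: [[x, y, z, ax, ay, az, grip], ...]. A call has 1 to 8 rows; each row shifts and turns the commanded pose from where the row before left it, along the tool's axes as they then stand; what a row does not reach is not made up. A row lasts 1/12 s, in which the tool goes at most 41.7 mm and 7.16 degrees, less where a joint would pass 70% of its speed; a pose out of reach is approached as far as the arm can. A call is refused whole if a number of a shift passes 41.7 or a number of a turn 7.16, either way. A call with a gripper value outside its range is refused whole. The fingers move at their own pace and stop on an object; the grip force is fixed at half the most. Time passes only in rows, so rows that do not move let the fingers close. It gives the time, the measured TCP pose, the force and the opening at its end, in the units of the state.
- get_obs(): the state, without advancing time (a new reading comes with each control period).
- camera(name): name is "scene" or "top"; returns the picture (384x512x3 uint8, blue, green, red); there is no depth.
- camera_model(name): a dict with "K" (3x3 intrinsics, pixels), "pose" (4x4, takes a point from camera to world coordinates). Camera axes: x right, y down, z forward; pixel columns grow to the right and rows downward; lengths in m; the calibration is good to about 2 mm. A picture is of the moment at which its call begins. camera_model takes no time and is no camera call.
- hand_in(): hands the job in, once; it reports no verdict.
The state is a dict: "time_s": time; "q": joint angles; "dq": joint speeds; "joint_efforts": joint torques, N m; "eef_pos": TCP position; "eef_rot": TCP orientation; "wrist_force": force on the tool from outside, world axes, zero at the start; "torque": the same for the moment, N m; "opening": opening from 0.0 (shut) to 1.0 (fully open).
Only numpy, scipy, OpenCV 4.12 (cv2) and the standard library are available. Lean on these libraries where they do the work, as an engineer would, in place of code of your own. Each camera call takes 0.05 s, during which the arm holds its last target.

## Working session

There is one attempt and no reset: what is moved stays moved. The work goes in short steps, Python scripts to look and compute and a shell command to move; the robot and the scene stay as the last step left them, time stands still between calls to the robot, and variables do not carry over. Pictures are saved under pics/ and viewed, and the job is handed in when it is done.

```bash
ls; mkdir -p pics; python3 - <<'E'
from bench import *
import cv2,numpy as np
print(get_obs(), grip_point_offset)
for n in("scene","top"):
    im=camera(n); cv2.imwrite(f"pics/{n}0.png",im); m=camera_model(n); print(n,np.round(m["K"],1).tolist(),np.round(m["pose"],4).tolist())
E
```

```text
pics
{'time_s': 0.0, 'q': array([-1.42830252e+00,  1.81558587e-01,  1.60803404e+00,  8.02636722e-06,
        1.35380719e+00, -2.06335921e-01]), 'dq': array([ 1.50548927e-03, -7.26197488e-04, -1.16768495e-03,  9.83110853e-05,
        5.60449993e-04, -2.58693623e-04]), 'joint_efforts': array([-7.41571366e-04, -4.44866824e+01, -3.51333976e+01, -3.26520585e-04,
        8.92092066e-03,  1.49450926e-05]), 'eef_pos': array([ 0.19644408, -0.53974555,  0.20296176]), 'eef_rot': array([ 0.57964737, -0.57871162,  0.40608363, -0.40521338]), 'wrist_force': array([-0.37651945,  0.14009292, -0.63494102]), 'torque': array([-0.00229595, -0.05269592, -0.0430535 ]), 'opening': 0.9981328476534713} 0.0187
scene [[385.9, 0.0, 265.1], [0.0, 385.9, 186.1], [0.0, 0.0, 1.0]] [[0.7805, 0.3255, -0.5338, 1.0061], [0.6247, -0.4409, 0.6445, -0.4832], [-0.0256, -0.8365, -0.5474, 0.5157], [0.0, 0.0, 0.0, 1.0]]
top [[404.9, 0.0, 258.2], [0.0, 404.9, 189.5], [0.0, 0.0, 1.0]] [[-0.0241, -0.9906, 0.135, 0.5224], [-0.9984, 0.0169, -0.0544, 0.0442], [0.0516, -0.1361, -0.9894, 0.7629], [0.0, 0.0, 0.0, 1.0]]
```

View pics/scene0.png

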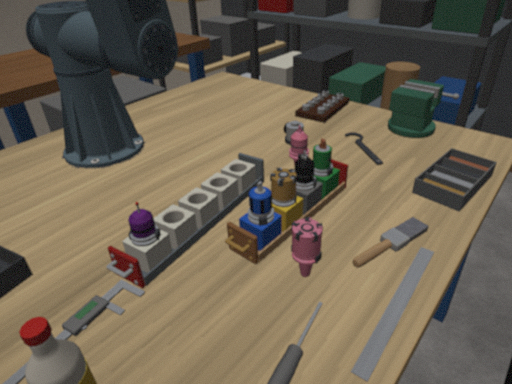

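View pics/top0.png

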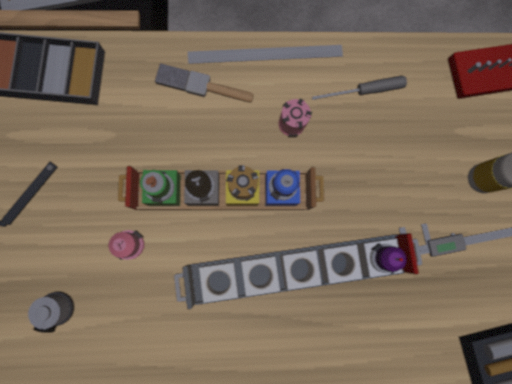

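Top view: the carrier has its red end on the left (122,188), followed by green (155,183), black (200,184), brass (242,182) and blue (286,182). The steel rack's red end is on the right (408,252), with the purple probe in the pot next to it. The free pots are at about (343,263), (302,269), (260,275) and (218,282). The pink items at (296,115) and (126,245) are look-alikes and not part of the job.

I'll measure next in enlarged crops.

```bash
python3 - <<'E'
import cv2
im=cv2.imread("pics/top0.png")
cv2.imwrite("pics/cA.png",cv2.resize(im[155:215,115:330],None,fx=3.7,fy=3.7,interpolation=cv2.INTER_CUBIC))
cv2.imwrite("pics/cB.png",cv2.resize(im[220:310,175:425],None,fx=3.2,fy=3.2,interpolation=cv2.INTER_CUBIC))
im=cv2.imread("pics/scene0.png")
cv2.imwrite("pics/cC.png",cv2.resize(im[120:280,110:360],None,fx=3.2,fy=3.2,interpolation=cv2.INTER_CUBIC))
E
```

```text
(no output)
```

View pics/cA.png

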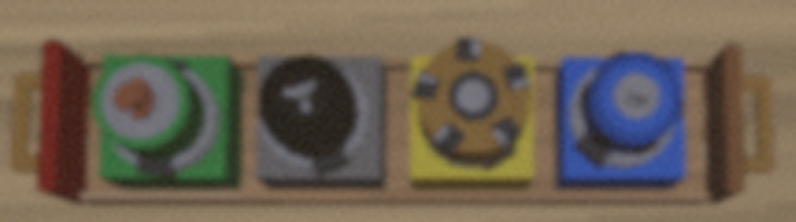

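View pics/cB.png

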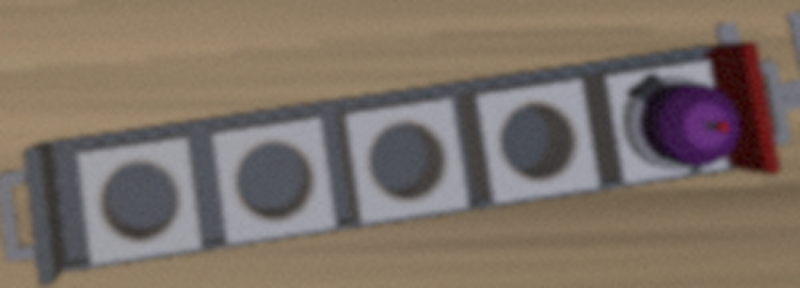

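View pics/cC.png

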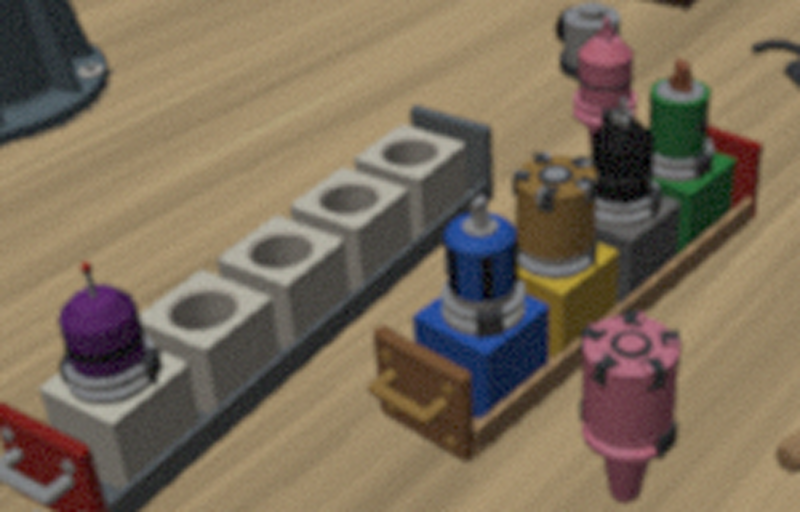

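```bash
cat > h.py <<'E'
import numpy as np
from bench import *
def ray(n,px,z):
    m=camera_model(n);K=np.array(m["K"]);P=np.array(m["pose"])
    d=P[:3,:3]@np.linalg.solve(K,[px[0],px[1],1.]);c=P[:3,3];return c+d*(z-c[2])/d[2]
def proj(n,p):
    m=camera_model(n);K=np.array(m["K"]);P=np.array(m["pose"])
    q=K@(P[:3,:3].T@(np.array(p)-P[:3,3]));return q[:2]/q[2]
E
python3 - <<'E'
from h import *
def A(p):return ((p[0]+.5)/3.7-.5+115,(p[1]+.5)/3.7-.5+155)
def B(p):return ((p[0]+.5)/3.2-.5+175,(p[1]+.5)/3.2-.5+220)
def C(p):return ((p[0]+.5)/3.2-.5+110,(p[1]+.5)/3.2-.5+120)
r=lambda n,p,z:np.round(ray(n,p,z),4)[:2]
pots=np.array([r("top",A(p),.062) for p in[(168,118),(320,119),(472,119),(621,119)]])
print("carrier pots G,K,Y,B\n",pots)
print("tool tops", r("top",A((144,106)),.12), r("top",A((475,97)),.122), r("top",A((636,99)),.122))
H=np.array([r("top",B(p),.062) for p in[(140,199),(274,179),(406,159),(538,140)]]);print("holes\n",H,np.linalg.norm(np.diff(H,axis=0),axis=1))
print("scene holes",[r("scene",C(p),.062) for p in[(411,152),(349,199),(282,250),(202,310)]])
print("scene tops G Y B", r("scene",C((680,90)),.12), r("scene",C((556,174)),.122), r("scene",C((481,228)),.122))
E
```

```text
carrier pots G,K,Y,B
 [[ 0.6261  0.1755]
 [ 0.6245  0.1049]
 [ 0.6233  0.0335]
 [ 0.6221 -0.0371]]
tool tops [0.6229 0.1749] [0.6242 0.033 ] [ 0.6222 -0.037 ]
holes
 [[ 0.4618  0.0767]
 [ 0.4702  0.0057]
 [ 0.4787 -0.0653]
 [ 0.4869 -0.1373]] [0.07149517 0.07150699 0.07246544]
scene holes [array([0.4627, 0.0763]), array([0.471 , 0.0035]), array([ 0.4792, -0.0664]), array([ 0.487 , -0.1394])]
scene tops G Y B [0.6252 0.1764] [0.6241 0.035 ] [ 0.6247 -0.0379]
```

```bash
cat >> h.py <<'E'
from scipy.spatial.transform import Rotation as R
def st():
    o=get_obs();q=o["eef_rot"];M=R.from_quat([q[1],q[2],q[3],q[0]]).as_matrix();return o,M
def to(x,y,gz,ang=None):
    """grasp-point goal; ang: world heading (deg) wanted for jaw axis (tool x), mod 180"""
    o,M=st();p=np.array(o["eef_pos"]);g=np.array([x,y,gz-grip_point_offset])
    print("t",round(o["time_s"],2),"tcp",np.round(p,4),"F",np.round(o["wrist_force"],1),"open",round(o["opening"],3),"q6",round(o["q"][5],2))
    print("tool shift now mm",np.round(M.T@(g-p)*1000,1))
    if ang is not None:
        h=np.degrees(np.arctan2(M[1,0],M[0,0]));d=(ang-h+90)%180-90
        print("jaw heading",round(h,1),"world turn about z",round(d,1),"-> tool y turn",round(-d,1),"tilt",np.round(M[:,1],3))
        a=R.from_euler('z',d,degrees=True).as_matrix()@M
        print("tool shift after turn mm",np.round(a.T@(g-p)*1000,1))
E
python3 -c "
from h import *
print(st()[1].round(3))
to(.6225,-.0372,.22,-1+180)"
```

```text
[[ 0.342 -0.     0.94 ]
 [-0.94   0.002  0.342]
 [-0.002 -1.     0.   ]]
t 0.1 tcp [ 0.1964 -0.5398  0.2031] F [ 0.  -0.6  0. ] open 0.999 q6 -0.21
tool shift now mm [-326.8    2.5  572.2]
jaw heading -70.0 world turn about z 69.0 -> tool y turn -69.0 tilt [-0.     0.002 -1.   ]
tool shift after turn mm [417.2   1.3 510. ]
```

```bash
python3 -m jog '[[-20,0,32,0,-7,0,-1],[-16,0,34,0,-7,0,-1],[-12,0,36,0,-7,0,-1],[-8,0,37,0,-7,0,-1],[-4,0,38,0,-7,0,-1],[0,0,38,0,-7,0,-1],[5,0,37,0,-7,0,-1],[10,0,36,0,-7,0,-1]]'; python3 -c "
from h import *
to(.6225,-.0372,.22,-1)"
```

```text
time_s: 0.77
eef_pos: [0.3774, -0.2963, 0.2036]
eef_rot: [0.702, -0.702, 0.084, -0.084]
wrist_force: [0.4, -0.6, -0.0]
opening: 0.998
t 0.77 tcp [ 0.3774 -0.2963  0.2036] F [ 0.4 -0.6 -0. ] open 0.998 q6 -0.67
tool shift now mm [176.8   2.4 309.7]
jaw heading -13.7 world turn about z 12.7 -> tool y turn -12.7 tilt [-0.  0. -1.]
tool shift after turn mm [240.5   2.3 263.4]
```

```bash
python3 -m jog '[[20,0,30,0,-6.4,0,-1],[22,0,30,0,-6.3,0,-1],[27,0,29,0,0,0,-1],[27,0,29,0,0,0,-1],[27,0,29,0,0,0,-1],[27,0,29,0,0,0,-1],[27,0,29,0,0,0,-1],[27,0,29,0,0,0,-1]]'; python3 -c "
from h import *
to(.6225,-.0372,.22,-1)"
```

```text
time_s: 1.43
eef_pos: [0.5962, -0.075, 0.2035]
eef_rot: [0.707, -0.707, 0.008, -0.008]
wrist_force: [0.8, -0.0, 0.0]
opening: 1.001
t 1.43 tcp [ 0.5962 -0.075   0.2035] F [ 0.8 -0.   0. ] open 1.001 q6 -0.3
tool shift now mm [25.4  2.1 38.4]
jaw heading -1.3 world turn about z 0.3 -> tool y turn -0.3 tilt [-0.001  0.    -1.   ]
tool shift after turn mm [25.6  2.1 38.3]
```

```bash
python3 -m jog '[[10,0,15,0,0,0,-1],[9,0,12,0,0,0,-1],[0,0,0,0,0,0,-1]]'; python3 -c "
from h import *
to(.6225,-.0372,.099,-1)"
```

```text
time_s: 1.68
eef_pos: [0.6158, -0.0479, 0.2032]
eef_rot: [0.707, -0.707, 0.007, -0.007]
wrist_force: [0.3, -0.5, -0.5]
opening: 1.001
t 1.68 tcp [ 0.6158 -0.0479  0.2032] F [ 0.3 -0.5 -0.5] open 1.001 q6 -0.25
tool shift now mm [  6.6 122.9  10.7]
jaw heading -1.2 world turn about z 0.2 -> tool y turn -0.2 tilt [-0.001  0.001 -1.   ]
tool shift after turn mm [  6.6 122.9  10.7]
```

```bash
python3 -m jog '[[6.6,0,10.7,0,0,0,-1],[0,40,0,0,0,0,-1],[0,40,0,0,0,0,-1],[0,20,0,0,0,0,-1],[0,0,0,0,0,0,-1]]'; python3 -c "
from h import *
to(.6225,-.0372,.098,-1)
import cv2
cv2.imwrite('pics/s1.png',cv2.resize(camera('scene')[80:300,100:400],None,fx=2.6,fy=2.6))"
```

```text
time_s: 2.1
eef_pos: [0.617, -0.0396, 0.0978]
eef_rot: [0.708, -0.706, 0.013, -0.005]
wrist_force: [-2.1, 0.4, -1.9]
opening: 1.002
t 2.1 tcp [ 0.617  -0.0396  0.0978] F [-2.1  0.4 -1.9] open 1.002 q6 -0.23
tool shift now mm [ 5.6 18.4  2.5]
jaw heading -1.4 world turn about z 0.4 -> tool y turn -0.4 tilt [-0.011  0.003 -1.   ]
tool shift after turn mm [ 5.7 18.4  2.4]
```

View pics/s1.png

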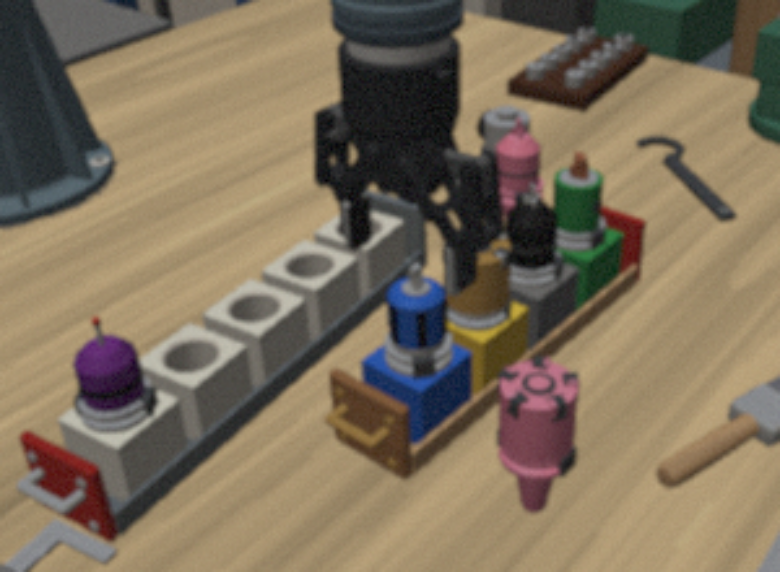

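```bash
python3 -c "
from h import *
o,M=st();p=o['eef_pos']
for b in (0,.013):
  for x in (-.0425,.0425):
    q=p+M@np.array([x,-b,0]); print(b,x,(proj('scene',q)-[100,80])*2.6)
print((proj('scene',[.6225,-.0372,.14])-[100,80])*2.6)
"
```

```text
0 -0.0425 [365.7359102  290.53188274]
0 0.0425 [455.25527497 333.34452552]
0.013 -0.0425 [364.72976042 275.88136615]
0.013 0.0425 [455.11335889 318.152321  ]
[413.28350819 265.35480735]
```

```bash
python3 -c "
from h import *
import cv2
to(.6225,-.0372,.098,-1)
a=camera('scene'); t=camera('top')
cv2.imwrite('pics/s2.png',cv2.resize(a[80:300,100:400],None,fx=2.6,fy=2.6))
cv2.imwrite('pics/t2.png',cv2.resize(t[100:320,100:400],None,fx=2.6,fy=2.6))
to(.6225,-.0372,.098,-1); print(get_obs()['q'],get_obs()['dq'])
"
```

```text
t 2.15 tcp [ 0.6192 -0.0401  0.1012] F [ 0.1 -0.5  0.5] open 1.002 q6 -0.23
tool shift now mm [ 3.4 21.8  2.9]
jaw heading -1.4 world turn about z 0.4 -> tool y turn -0.4 tilt [-0.006  0.001 -1.   ]
tool shift after turn mm [ 3.4 21.8  2.9]
t 2.25 tcp [ 0.6227 -0.0407  0.1056] F [0.5 0.4 1.3] open 1.002 q6 -0.23
tool shift now mm [-0.4 26.3  3.5]
jaw heading -1.4 world turn about z 0.4 -> tool y turn -0.4 tilt [ 0.002 -0.001 -1.   ]
tool shift after turn mm [-0.3 26.3  3.5]
[-2.55158811e-01  3.84773977e-01  1.56022207e+00 -7.38262666e-05
  1.19449550e+00 -2.31033659e-01] [ 0.0035388  -0.02364289 -0.02454032  0.00045805 -0.0050904   0.00053074]
```

View pics/s2.png

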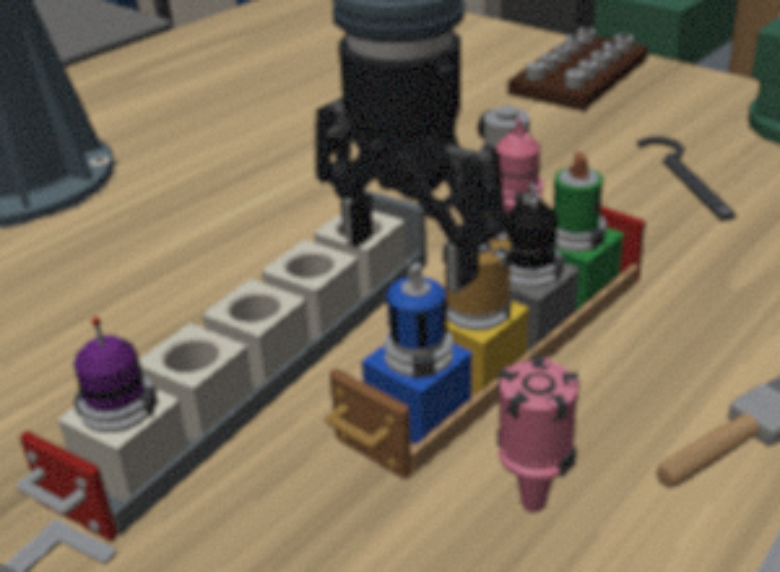

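View pics/t2.png

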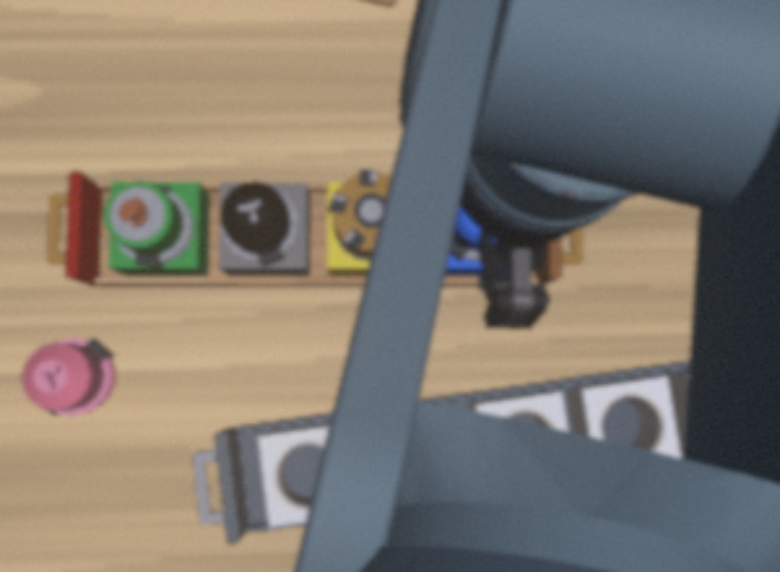

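```bash
python3 -c "
from h import *
for z in (.09,.105,.118,.13,.145,.16):
  print(z,ray('top',(515/2.6+100,300/2.6+100),z)[:2].round(3),ray('scene',(357/2.6+100,243/2.6+80),z)[:2].round(3),ray('scene',(458/2.6+100,288/2.6+80),z)[:2].round(3))
"
```

```text
0.09 [ 0.569 -0.059] [0.513 0.021] [0.619 0.018]
0.105 [ 0.568 -0.056] [0.53  0.003] [0.633 0.   ]
0.118 [ 0.567 -0.054] [ 0.545 -0.012] [ 0.645 -0.015]
0.13 [ 0.567 -0.052] [ 0.559 -0.026] [ 0.656 -0.029]
0.145 [ 0.565 -0.05 ] [ 0.576 -0.044] [ 0.669 -0.047]
0.16 [ 0.564 -0.048] [ 0.594 -0.062] [ 0.683 -0.065]
```

```bash
python3 -c "
from h import *
import cv2
a=camera('scene')
cv2.imwrite('pics/s3.png',cv2.resize(a[100:220,200:340],None,fx=5,fy=5,interpolation=cv2.INTER_CUBIC))
to(.6225,-.0372,.098,-1)
"
```

```text
t 2.3 tcp [ 0.6234 -0.0408  0.1065] F [-0.6 -0.1  0.3] open 1.0 q6 -0.23
tool shift now mm [-1.1 27.2  3.6]
jaw heading -1.4 world turn about z 0.4 -> tool y turn -0.4 tilt [ 0.004 -0.001 -1.   ]
tool shift after turn mm [-1.1 27.2  3.6]
```

View pics/s3.png

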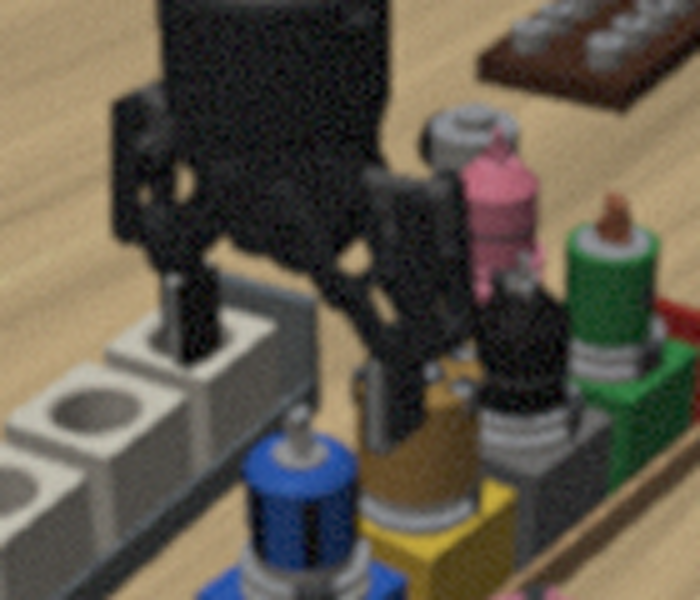

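```bash
python3 -c "
from h import *
for z in(.1065,.1195,.13,.14):
  for x in(-.05,.05): print(z,((proj('scene',[.6234+x,-.0408,z])-[200,100])*5).round(0), proj('top',[.6234+x,-.0408,z]).round(0))
"
```

```text
0.1065 [193. 447.] [289. 212.]
0.1065 [402. 540.] [287. 152.]
0.1195 [191. 419.] [290. 212.]
0.1195 [402. 510.] [288. 151.]
0.13 [189. 395.] [291. 211.]
0.13 [402. 486.] [288. 149.]
0.14 [187. 372.] [291. 211.]
0.14 [402. 462.] [289. 148.]
```

```bash
python3 -m jog '[[0,20,3.5,0,0,0,-1],[0,7,0,0,0,0,-1],[0,0,0,0,0,0,-1],[0,0,0,0,0,0,-1]]'; python3 -c "
from h import *
import cv2
a=camera('scene')
to(.6225,-.0372,.098,-1)
cv2.imwrite('pics/s4.png',cv2.resize(a[100:220,200:340],None,fx=5,fy=5,interpolation=cv2.INTER_CUBIC))
for z in(.08,.09,.1,.11,.12):
  for x in(-.05,.05): print(z,((proj('scene',[.6234+x,-.0372,z])-[200,100])*5).round(0))
"
```

```text
time_s: 2.63
eef_pos: [0.6222, -0.0365, 0.0778]
eef_rot: [-0.707, 0.707, -0.008, 0.008]
wrist_force: [0.1, -1.2, 0.2]
opening: 1.001
t 2.68 tcp [ 0.6226 -0.0366  0.0782] F [ 0.2 -0.1 -0.2] open 1.004 q6 -0.23
tool shift now mm [-0.1 -1.1 -0.6]
jaw heading -1.3 world turn about z 0.3 -> tool y turn -0.3 tilt [ 0.002 -0.    -1.   ]
tool shift after turn mm [-0.1 -1.1 -0.6]
0.08 [203. 499.]
0.08 [408. 594.]
0.09 [202. 478.]
0.09 [408. 572.]
0.1 [200. 457.]
0.1 [408. 550.]
0.11 [199. 435.]
0.11 [408. 527.]
0.12 [197. 413.]
0.12 [408. 504.]
```

View pics/s4.png

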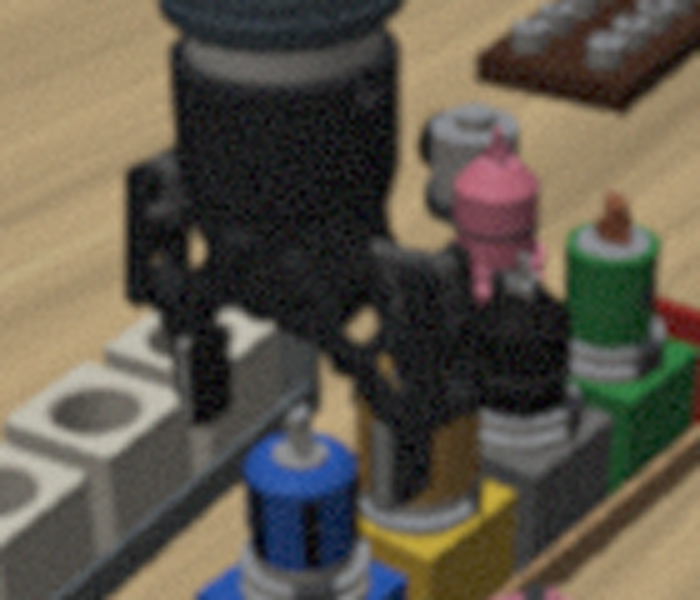

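```bash
python3 -m jog '[[0,0,0,0,0,0,-0.5],[0,0,0,0,0,0,-0.5],[0,0,0,0,0,0,-0.3],[0,0,0,0,0,0,-0.3]]'; python3 -c "
from h import *
import cv2
a=camera('scene')
to(.6225,-.0372,.098,-1)
cv2.imwrite('pics/s5.png',cv2.resize(a[100:220,200:340],None,fx=5,fy=5,interpolation=cv2.INTER_CUBIC))
"
```

```text
time_s: 3.02
eef_pos: [0.6221, -0.0364, 0.0773]
eef_rot: [-0.707, 0.707, -0.008, 0.008]
wrist_force: [0.4, 0.3, 0.6]
opening: 0.653
t 3.07 tcp [ 0.622  -0.0364  0.0772] F [-0.6  0.2 -0.3] open 0.651 q6 -0.23
tool shift now mm [ 0.5 -2.1 -0.8]
jaw heading -1.3 world turn about z 0.3 -> tool y turn -0.3 tilt [ 0. -0. -1.]
tool shift after turn mm [ 0.5 -2.1 -0.8]
```

View pics/s5.png

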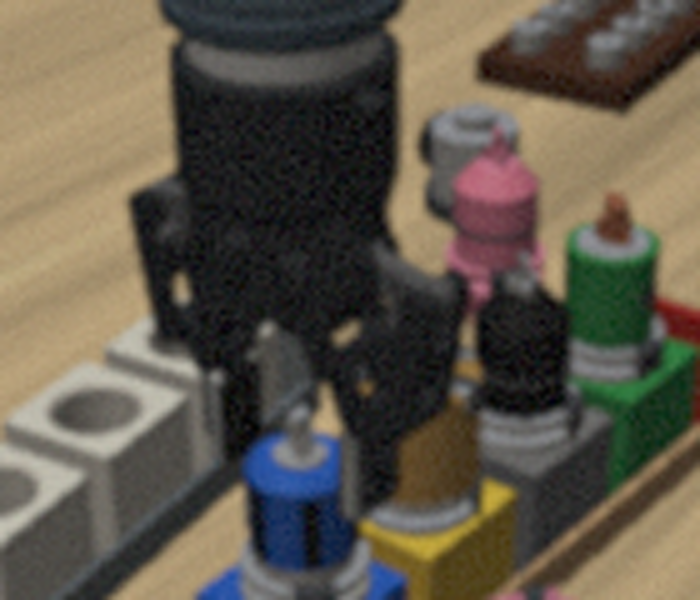

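```bash
python3 -m jog '[[0,6,-0.8,0,0,0,-0.3],[0,6,0,0,0,0,-0.3],[0,0,0,0,0,0,-0.3],[0,0,0,0,0,0,-0.3]]'; python3 -c "
from h import *
import cv2
a=camera('scene')
to(.6225,-.0372,.098,-1)
cv2.imwrite('pics/s6.png',cv2.resize(a[100:220,200:340],None,fx=5,fy=5,interpolation=cv2.INTER_CUBIC))
a=camera('top')
cv2.imwrite('pics/t6.png',cv2.resize(a[130:250,220:360],None,fx=5,fy=5,interpolation=cv2.INTER_CUBIC))
"
```

```text
time_s: 3.4
eef_pos: [0.6211, -0.0369, 0.0638]
eef_rot: [0.707, -0.707, 0.009, -0.007]
wrist_force: [0.8, -0.1, -0.3]
opening: 0.651
t 3.45 tcp [ 0.6215 -0.037   0.0643] F [ 0.2 -0.2 -0.2] open 0.652 q6 -0.23
tool shift now mm [  1.  -15.   -0.2]
jaw heading -1.3 world turn about z 0.3 -> tool y turn -0.3 tilt [-0.001  0.    -1.   ]
tool shift after turn mm [  1.  -15.   -0.2]
```

View pics/s6.png

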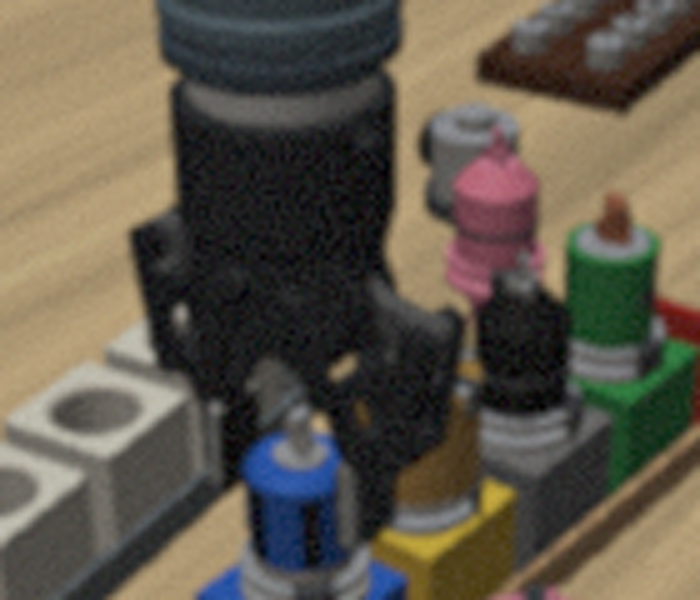

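View pics/t6.png

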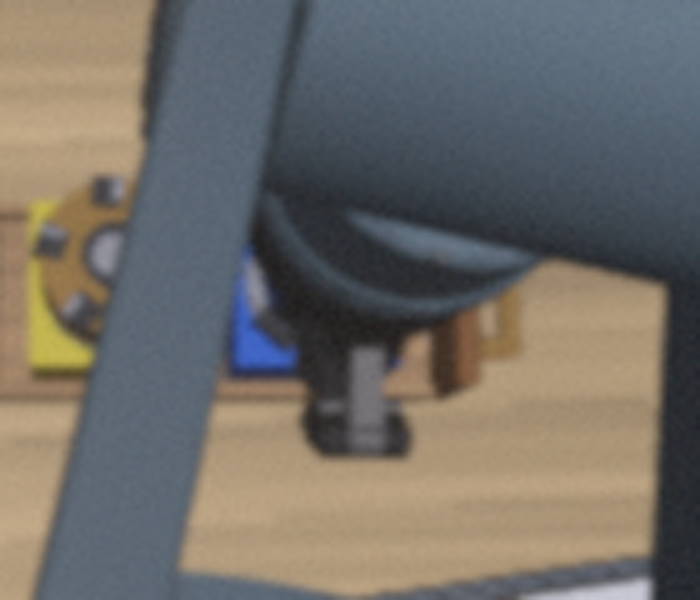

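```bash
python3 -m jog '[[1,0,0,0,0,0,-0.1],[0,0,0,0,0,0,0],[0,0,0,0,0,0,0.2],[0,0,0,0,0,0,0.5],[0,0,0,0,0,0,0.5],[0,0,0,0,0,0,0.5]]'; python3 -c "
from h import *
import cv2
a=camera('scene')
to(.6225,-.0372,.098,-1)
cv2.imwrite('pics/s7.png',cv2.resize(a[100:220,200:340],None,fx=5,fy=5,interpolation=cv2.INTER_CUBIC))
"
```

```text
time_s: 4.0
eef_pos: [0.6238, -0.0372, 0.0656]
eef_rot: [-0.707, 0.707, -0.007, 0.009]
wrist_force: [3.1, 0.3, 2.5]
opening: 0.473
t 4.05 tcp [ 0.6238 -0.0373  0.0656] F [ 2.9 -0.2  2.6] open 0.474 q6 -0.23
tool shift now mm [ -1.2 -13.7   0. ]
jaw heading -1.3 world turn about z 0.3 -> tool y turn -0.3 tilt [ 0.002 -0.    -1.   ]
tool shift after turn mm [ -1.2 -13.7   0. ]
```

View pics/s7.png

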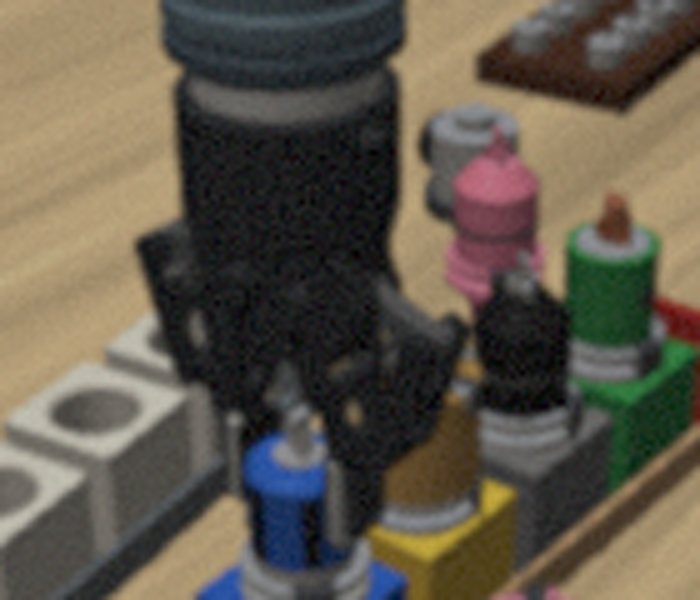

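```bash
python3 -m jog '[[0,-10,0,0,0,0,0.6],[0,-30,0,0,0,0,0.6],[0,-35,0,0,0,0,0.6],[0,-35,0,0,0,0,0.6],[0,0,0,0,0,0,0.6]]'; python3 -c "
from h import *
to(.4618,.0767,.194,6.7)"
```

```text
time_s: 4.47
eef_pos: [0.626, -0.0379, 0.1827]
eef_rot: [-0.706, 0.708, -0.005, 0.011]
wrist_force: [2.6, -1.0, -3.0]
opening: 0.475
t 4.47 tcp [ 0.626  -0.0379  0.1827] F [ 2.6 -1.  -3. ] open 0.475 q6 -0.23
tool shift now mm [-166.9    5.5  110.9]
jaw heading -1.3 world turn about z 8.0 -> tool y turn -8.0 tilt [ 0.009 -0.003 -1.   ]
tool shift after turn mm [-149.8    5.6  133. ]
```

```bash
python3 -m jog '[[-27,0,18,0,-4,0,0.6],[-28,0,22,0,-4,0,0.6],[-26,0,24,0,0,0,0.6],[-26,0,24,0,0,0,0.6],[-24,0,23,0,0,0,0.6],[-16,0,16,0,0,0,0.6],[0,0,0,0,0,0,0.6],[0,0,0,0,0,0,0.6]]'; python3 -c "
from h import *
to(.4622,.0765,.194,6.7)"
```

```text
time_s: 5.13
eef_pos: [0.4637, 0.0786, 0.1738]
eef_rot: [0.706, -0.706, -0.041, 0.043]
wrist_force: [0.3, -0.3, -3.8]
opening: 0.476
t 5.13 tcp [0.4637 0.0786 0.1738] F [ 0.3 -0.3 -3.8] open 0.476 q6 -0.2
tool shift now mm [-1.7 -1.4 -1.9]
jaw heading 6.8 world turn about z -0.1 -> tool y turn 0.1 tilt [-0.003 -0.    -1.   ]
tool shift after turn mm [-1.7 -1.4 -1.9]
```

Over the pot. I'll correct the position, descend partway, and check by camera where the taper sits relative to the hole.

```bash
python3 -m jog '[[-1.6,20,-1.9,0,0,0,0.6],[0,22,0,0,0,0,0.6],[0,0,0,0,0,0,0.6],[0,0,0,0,0,0,0.6]]'; python3 -c "
from h import *
import cv2
to(.4622,.0765,.0843,6.7)
a=camera('scene')
cv2.imwrite('pics/s8.png',cv2.resize(a[80:220,150:310],None,fx=4.5,fy=4.5,interpolation=cv2.INTER_CUBIC))
"
```

```text
time_s: 5.47
eef_pos: [0.4633, 0.0753, 0.1315]
eef_rot: [0.706, -0.706, -0.039, 0.043]
wrist_force: [-0.1, 0.0, -4.7]
opening: 0.469
t 5.47 tcp [0.4633 0.0753 0.1315] F [-0.1  0.  -4.7] open 0.469 q6 -0.21
tool shift now mm [-0.6 65.9  1.3]
jaw heading 6.6 world turn about z 0.1 -> tool y turn -0.1 tilt [-0.005  0.    -1.   ]
tool shift after turn mm [-0.6 65.9  1.3]
```

View pics/s8.png

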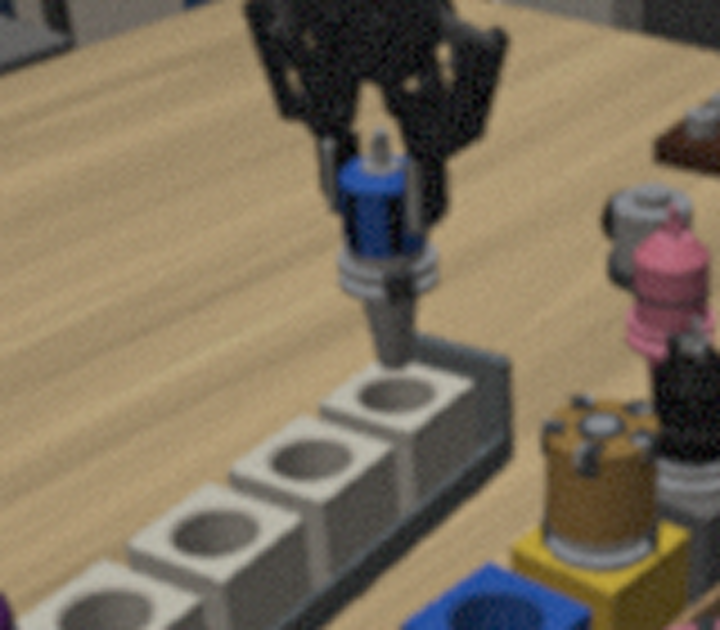

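```bash
python3 -m jog '[[-0.5,15,1.3,0,0,0,0.6],[0,20,0,0,0,0,0.6],[0,15,0,0,0,0,0.6],[0,8,0,0,0,0,0.6],[0,0,0,0,0,0,0.6],[0,0,0,0,0,0,0.6]]'; python3 -c "
from h import *
to(.4622,.0765,.0843,6.7)
"
```

```text
time_s: 6.02
eef_pos: [0.4645, 0.0768, 0.0757]
eef_rot: [-0.706, 0.706, 0.041, -0.041]
wrist_force: [-0.8, -0.1, -5.0]
opening: 0.469
t 6.02 tcp [0.4645 0.0768 0.0757] F [-0.8 -0.1 -5. ] open 0.469 q6 -0.21
tool shift now mm [-2.3 10.1 -0.1]
jaw heading 6.7 world turn about z 0.0 -> tool y turn -0.0 tilt [ 0.001 -0.    -1.   ]
tool shift after turn mm [-2.3 10.1 -0.1]
```

```bash
python3 -m jog '[[-1.5,4,0,0,0,0,0.6],[0,4,0,0,0,0,0.6],[0,2,0,0,0,0,0.6],[0,0,0,0,0,0,0.6],[0,0,0,0,0,0,0.6]]'; python3 -c "
from h import *
import cv2
to(.4622,.0765,.0843,6.7)
a=camera('scene')
cv2.imwrite('pics/s9.png',cv2.resize(a[80:220,150:310],None,fx=4.5,fy=4.5,interpolation=cv2.INTER_CUBIC))
"
```

```text
time_s: 6.43
eef_pos: [0.4628, 0.0768, 0.0655]
eef_rot: [-0.706, 0.706, 0.042, -0.041]
wrist_force: [-1.0, 0.0, 2.4]
opening: 0.468
t 6.43 tcp [0.4628 0.0768 0.0655] F [-1.   0.   2.4] open 0.468 q6 -0.21
tool shift now mm [-0.6 -0.1 -0.2]
jaw heading 6.7 world turn about z 0.0 -> tool y turn -0.0 tilt [ 0.001 -0.    -1.   ]
tool shift after turn mm [-0.6 -0.1 -0.2]
```

View pics/s9.png

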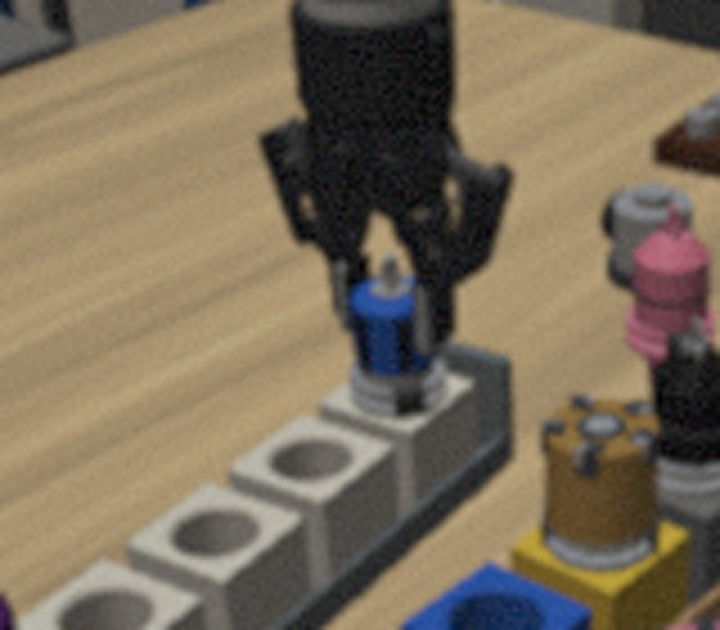

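```bash
python3 -m jog '[[0,0,0,0,0,0,0.1],[0,0,0,0,0,0,-0.3],[0,0,0,0,0,0,-0.7],[0,0,0,0,0,0,-1],[0,-20,0,0,0,0,-1],[0,-40,0,0,0,0,-1],[0,-40,0,0,0,0,-1],[0,0,0,0,0,0,-1]]'; python3 -c "
from h import *
to(.6240,.0338,.184,-1)"
```

```text
time_s: 7.15
eef_pos: [0.4675, 0.0765, 0.1728]
eef_rot: [-0.705, 0.707, 0.046, -0.037]
wrist_force: [1.7, -0.3, 1.5]
opening: 0.998
t 7.15 tcp [0.4675 0.0765 0.1728] F [ 1.7 -0.3  1.5] open 0.998 q6 -0.21
tool shift now mm [150.3   9.6 -60.7]
jaw heading 6.7 world turn about z -7.7 -> tool y turn 7.7 tilt [ 0.013 -0.001 -1.   ]
tool shift after turn mm [157.1   9.6 -40. ]
```

```bash
python3 -m jog '[[30,0,-13,0,4,0,-1],[32,0,-11,0,3.7,0,-1],[33,0,-8,0,0,0,-1],[33,0,-8,0,0,0,-1],[28,0,-6,0,0,0,-1],[0,0,0,0,0,0,-1],[0,0,0,0,0,0,-1]]'; python3 -c "
from h import *
to(.6240,.0338,.082,-1)
import cv2
a=camera('scene')
cv2.imwrite('pics/s10.png',cv2.resize(a[80:220,180:340],None,fx=4.5,fy=4.5,interpolation=cv2.INTER_CUBIC))
"
```

```text
time_s: 7.73
eef_pos: [0.6204, 0.0337, 0.1637]
eef_rot: [0.707, -0.707, 0.007, -0.006]
wrist_force: [-0.7, 1.0, -0.3]
opening: 1.0
t 7.73 tcp [0.6204 0.0337 0.1637] F [-0.7  1.  -0.3] open 1.0 q6 -0.12
tool shift now mm [3.700e+00 1.004e+02 1.000e-01]
jaw heading -1.1 world turn about z 0.1 -> tool y turn -0.1 tilt [-0.001  0.    -1.   ]
tool shift after turn mm [3.700e+00 1.004e+02 1.000e-01]
```

View pics/s10.png

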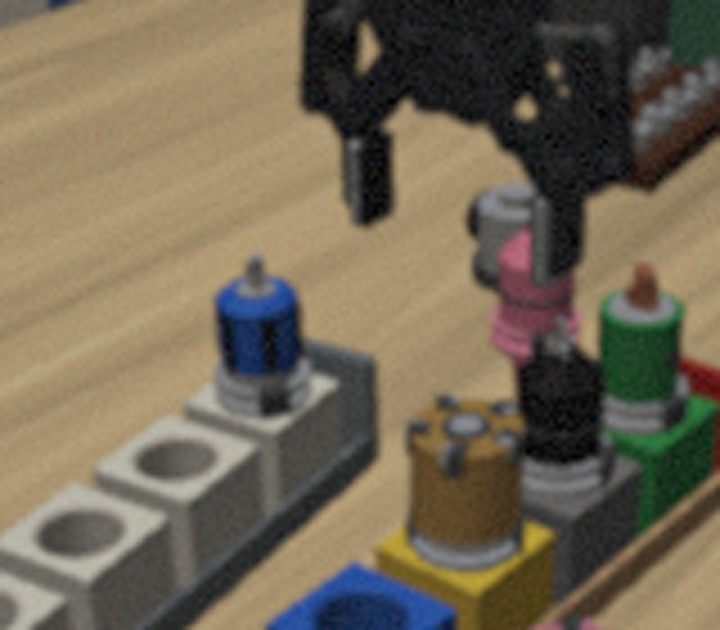

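```bash
python3 -m jog '[[3.5,30,0,0,0,0,-1],[0,40,0,0,0,0,-1],[0,20,0,0,0,0,-1],[0,8,0,0,0,0,-1],[0,0,0,0,0,0,-1],[0,0,0,0,0,0,-0.5],[0,0,0,0,0,0,-0.5]]'; python3 -c "
from h import *
to(.6240,.0338,.082,-1)
import cv2
a=camera('scene')
cv2.imwrite('pics/s11.png',cv2.resize(a[80:220,180:340],None,fx=4.5,fy=4.5,interpolation=cv2.INTER_CUBIC))
"
```

```text
time_s: 8.37
eef_pos: [0.6246, 0.0342, 0.0693]
eef_rot: [-0.707, 0.707, -0.005, 0.007]
wrist_force: [-0.5, 0.2, 0.1]
opening: 0.759
t 8.37 tcp [0.6246 0.0342 0.0693] F [-0.5  0.2  0.1] open 0.759 q6 -0.12
tool shift now mm [-0.6  6.  -0.4]
jaw heading -1.0 world turn about z -0.0 -> tool y turn 0.0 tilt [ 0.004 -0.    -1.   ]
tool shift after turn mm [-0.6  6.  -0.4]
```

View pics/s11.png

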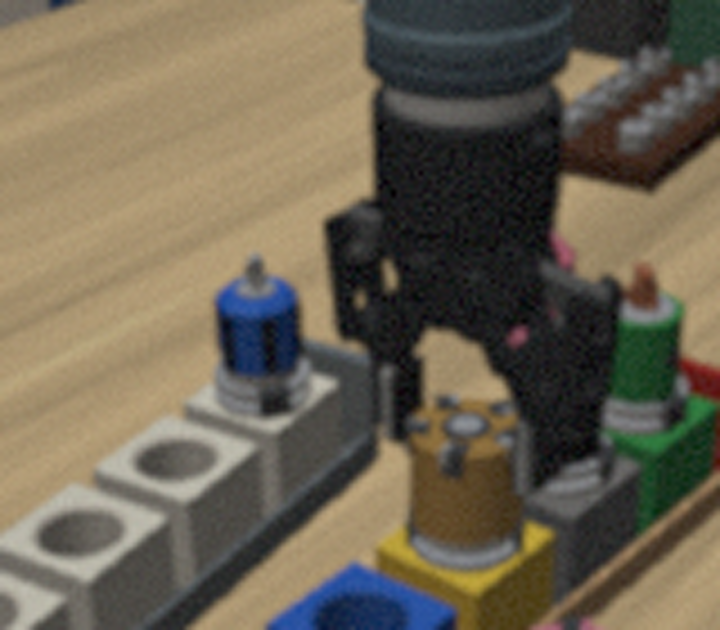

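```bash
python3 -m jog '[[0,6,0,0,0,0,-0.5],[0,0,0,0,0,0,-0.3],[0,0,0,0,0,0,-0.1],[0,0,0,0,0,0,0.1],[0,0,0,0,0,0,0.5],[0,0,0,0,0,0,0.5],[0,0,0,0,0,0,0.5]]'; python3 -c "
from h import *
to(.4705,.0047,.194,6.7)"
```

```text
time_s: 9.0
eef_pos: [0.6239, 0.0341, 0.0618]
eef_rot: [-0.707, 0.707, -0.006, 0.007]
wrist_force: [0.6, 0.5, 5.6]
opening: 0.56
t 9.0 tcp [0.6239 0.0341 0.0618] F [0.6 0.5 5.6] open 0.56 q6 -0.12
tool shift now mm [-152.7 -113.8  -32.2]
jaw heading -1.0 world turn about z 7.7 -> tool y turn -7.7 tilt [ 0.002 -0.    -1.   ]
tool shift after turn mm [-155.6 -113.8  -11.4]
```

```bash
python3 -m jog '[[0,-10,0,0,0,0,0.6],[0,-30,0,0,0,0,0.6],[0,-35,0,0,0,0,0.6],[0,-35,0,0,0,0,0.6],[0,0,0,0,0,0,0.6],[0,0,0,0,0,0,0.6]]'; python3 -c "
from h import *
to(.4705,.0047,.194,6.7)
import cv2
a=camera('scene')
cv2.imwrite('pics/s12.png',cv2.resize(a[80:220,180:340],None,fx=4.5,fy=4.5,interpolation=cv2.INTER_CUBIC))"
```

```text
time_s: 9.5
eef_pos: [0.6241, 0.0341, 0.1729]
eef_rot: [-0.707, 0.707, -0.005, 0.007]
wrist_force: [-0.1, 0.4, -5.4]
opening: 0.554
t 9.5 tcp [0.6241 0.0341 0.1729] F [-0.1  0.4 -5.4] open 0.554 q6 -0.12
tool shift now mm [-153.    -2.9  -32.1]
jaw heading -1.0 world turn about z 7.7 -> tool y turn -7.7 tilt [ 0.003 -0.    -1.   ]
tool shift after turn mm [-155.9   -2.9  -11.3]
```

View pics/s12.png

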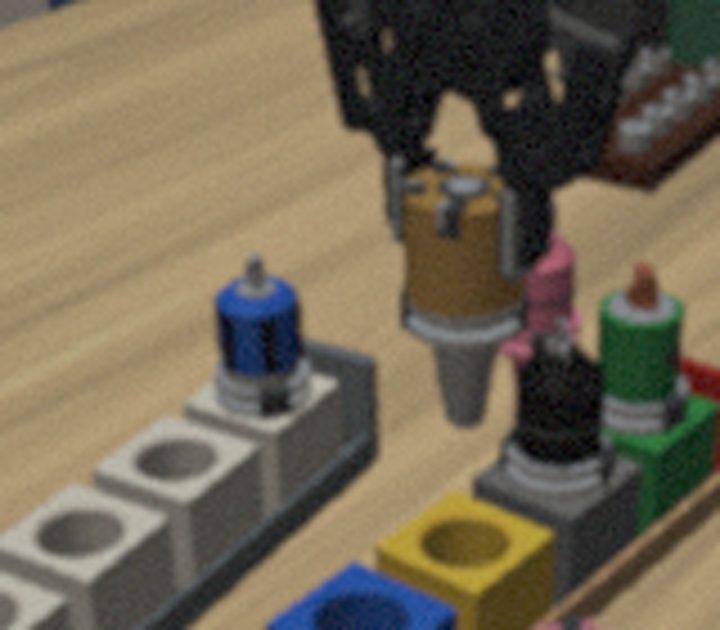

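```bash
python3 -m jog '[[-30,0,-6,0,-4,0,0.6],[-32,0,-4,0,-3.7,0,0.6],[-32,0,-1,0,0,0,0.6],[-32,0,-1,0,0,0,0.6],[-28,0,0,0,0,0,0.6],[0,0,0,0,0,0,0.6],[0,0,0,0,0,0,0.6]]'; python3 -c "
from h import *
to(.4708,.0052,.0805,6.7)"
```

```text
time_s: 10.13
eef_pos: [0.4667, 0.0109, 0.1681]
eef_rot: [0.707, -0.705, -0.039, 0.043]
wrist_force: [1.2, -1.0, -5.0]
opening: 0.56
t 10.13 tcp [0.4667 0.0109 0.1681] F [ 1.2 -1.  -5. ] open 0.56 q6 -0.35
tool shift now mm [  3.9 106.3  -6.3]
jaw heading 6.6 world turn about z 0.1 -> tool y turn -0.1 tilt [-0.006  0.001 -1.   ]
tool shift after turn mm [  3.9 106.3  -6.3]
```

```bash
python3 -m jog '[[1,10,-6,0,0,0,0.6],[0,30,0,0,0,0,0.6],[0,0,0,0,0,0,0.6],[0,0,0,0,0,0,0.6],[0,0,0,0,0,0,0.6]]'; python3 -c "
from h import *
to(.4708,.0052,.0805,6.7)
import cv2
a=camera('scene')
cv2.imwrite('pics/s13.png',cv2.resize(a[80:220,150:310],None,fx=4.5,fy=4.5,interpolation=cv2.INTER_CUBIC))"
```

```text
time_s: 10.55
eef_pos: [0.4721, 0.0044, 0.1305]
eef_rot: [0.706, -0.706, -0.041, 0.042]
wrist_force: [-0.4, -0.2, -5.1]
opening: 0.558
t 10.55 tcp [0.4721 0.0044 0.1305] F [-0.4 -0.2 -5.1] open 0.558 q6 -0.36
tool shift now mm [-1.1 68.7  0.9]
jaw heading 6.7 world turn about z 0.0 -> tool y turn -0.0 tilt [-0.001  0.    -1.   ]
tool shift after turn mm [-1.1 68.7  0.9]
```

View pics/s13.png

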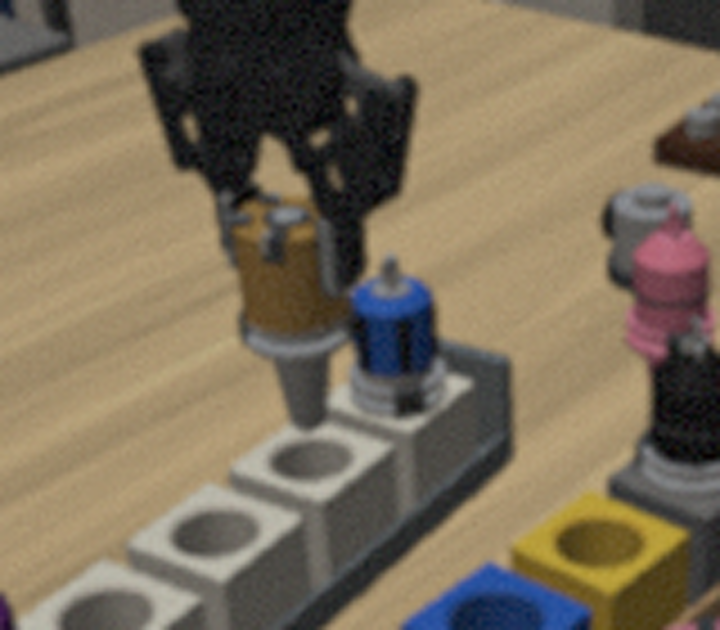

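```bash
python3 -m jog '[[-1,18,0.8,0,0,0,0.6],[0,20,0,0,0,0,0.6],[0,14,0,0,0,0,0.6],[0,7,0,0,0,0,0.6],[0,5,0,0,0,0,0.6],[0,3,0,0,0,0,0.6],[0,0,0,0,0,0,0.6],[0,0,0,0,0,0,0.6]]'; python3 -c "
from h import *
to(.4708,.0052,.0805,6.7)"
```

```text
time_s: 11.27
eef_pos: [0.4716, 0.005, 0.0647]
eef_rot: [-0.706, 0.706, 0.042, -0.041]
wrist_force: [0.1, -0.1, -4.2]
opening: 0.555
t 11.27 tcp [0.4716 0.005  0.0647] F [ 0.1 -0.1 -4.2] open 0.555 q6 -0.36
tool shift now mm [-0.8  2.9  0.3]
jaw heading 6.7 world turn about z 0.0 -> tool y turn -0.0 tilt [ 0.001 -0.    -1.   ]
tool shift after turn mm [-0.8  2.9  0.3]
```

```bash
python3 -m jog '[[0,2,0,0,0,0,0.6],[0,1.5,0,0,0,0,0.6],[0,0,0,0,0,0,0.6],[0,0,0,0,0,0,0.6]]'; python3 -c "
from h import *
to(.4708,.0052,.0805,6.7)"
```

```text
time_s: 11.6
eef_pos: [0.4717, 0.005, 0.0617]
eef_rot: [-0.706, 0.706, 0.042, -0.041]
wrist_force: [-2.7, -0.1, 5.8]
opening: 0.558
t 11.6 tcp [0.4717 0.005  0.0617] F [-2.7 -0.1  5.8] open 0.558 q6 -0.36
tool shift now mm [-0.9 -0.1  0.3]
jaw heading 6.7 world turn about z 0.0 -> tool y turn -0.0 tilt [ 0.002 -0.001 -1.   ]
tool shift after turn mm [-0.9 -0.1  0.3]
```

```bash
python3 -m jog '[[0,0,0,0,0,0,0.1],[0,0,0,0,0,0,-0.3],[0,0,0,0,0,0,-0.7],[0,0,0,0,0,0,-1],[0,-25,0,0,0,0,-1],[0,-40,0,0,0,0,-1],[0,-40,0,0,0,0,-1],[0,0,0,0,0,0,-1]]'; python3 -c "
from h import *
to(.6248,.1048,.184,-1)"
```

```text
time_s: 12.27
eef_pos: [0.476, 0.0041, 0.1734]
eef_rot: [-0.704, 0.707, 0.046, -0.037]
wrist_force: [1.9, -0.1, 0.8]
opening: 0.998
t 12.27 tcp [0.476  0.0041 0.1734] F [ 1.9 -0.1  0.8] open 0.998 q6 -0.36
tool shift now mm [159.4   9.8  82.7]
jaw heading 6.7 world turn about z -7.7 -> tool y turn 7.7 tilt [ 0.013 -0.003 -1.   ]
tool shift after turn mm [146.9   9.5 103.3]
```

```bash
python3 -m jog '[[26,0,14,0,4,0,-1],[27,0,16,0,3.7,0,-1],[26,0,18,0,0,0,-1],[26,0,20,0,0,0,-1],[26,0,20,0,0,0,-1],[18,0,15,0,0,0,-1],[0,0,0,0,0,0,-1],[0,0,0,0,0,0,-1]]'; python3 -c "
from h import *
to(.6248,.1048,.084,-1)
import cv2
a=camera('scene')
cv2.imwrite('pics/s14.png',cv2.resize(a[80:220,180:340],None,fx=4.5,fy=4.5,interpolation=cv2.INTER_CUBIC))"
```

```text
time_s: 12.93
eef_pos: [0.6188, 0.1114, 0.1646]
eef_rot: [-0.707, 0.707, -0.006, 0.006]
wrist_force: [0.2, -0.1, -0.8]
opening: 1.001
t 12.93 tcp [0.6188 0.1114 0.1646] F [ 0.2 -0.1 -0.8] open 1.001 q6 0.01
tool shift now mm [ 6.1 99.3 -6.5]
jaw heading -0.9 world turn about z -0.1 -> tool y turn 0.1 tilt [-0.001 -0.    -1.   ]
tool shift after turn mm [ 6.1 99.3 -6.5]
```

View pics/s14.png

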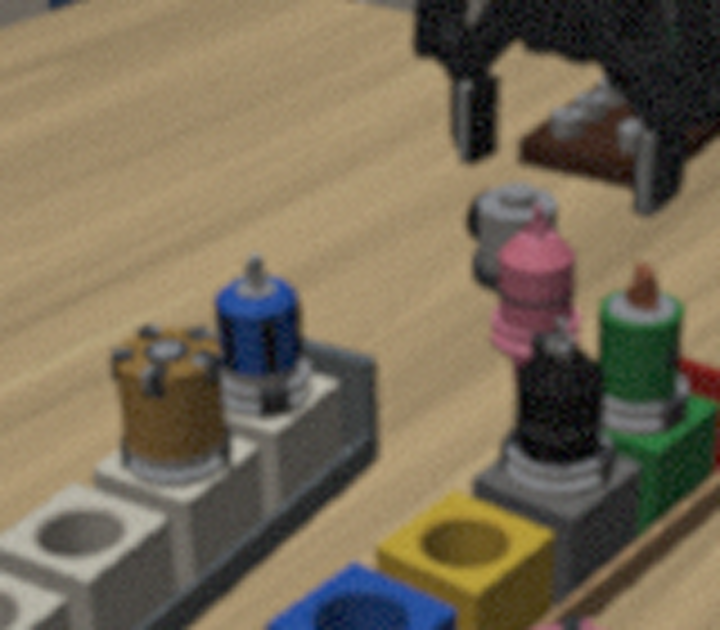

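```bash
python3 -m jog '[[6,30,-6.5,0,0,0,-1],[0,35,0,0,0,0,-1],[0,20,0,0,0,0,-1],[0,11,0,0,0,0,-1],[0,0,0,0,0,0,-0.5],[0,0,0,0,0,0,-0.5],[0,0,0,0,0,0,-0.5]]'; python3 -c "
from h import *
to(.6248,.1048,.080,-1)
import cv2
print(ray('top',(126,245),.06))
a=camera('scene')
cv2.imwrite('pics/s15.png',cv2.resize(a[60:200,220:380],None,fx=4.5,fy=4.5,interpolation=cv2.INTER_CUBIC))"
```

```text
time_s: 13.57
eef_pos: [0.6257, 0.1038, 0.0715]
eef_rot: [-0.707, 0.707, -0.005, 0.007]
wrist_force: [0.9, 0.1, -0.2]
opening: 0.754
t 13.57 tcp [0.6257 0.1038 0.0715] F [ 0.9  0.1 -0.2] open 0.754 q6 -0.0
tool shift now mm [-0.9 10.2  1. ]
jaw heading -1.0 world turn about z 0.0 -> tool y turn -0.0 tilt [ 0.003 -0.    -1.   ]
tool shift after turn mm [-0.9 10.2  1. ]
[0.52723477 0.23206056 0.06      ]
```

View pics/s15.png

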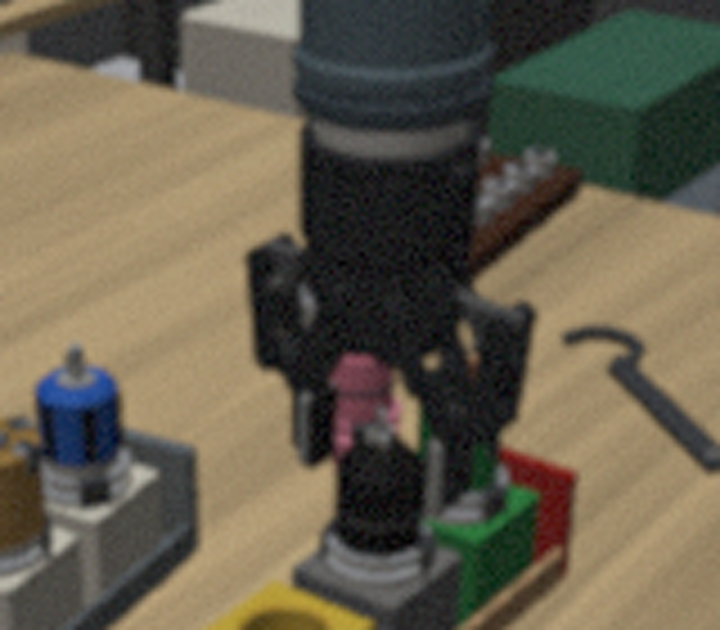

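```bash
python3 -m jog '[[0,11,1,0,0,0,-0.5],[0,0,0,0,0,0,-0.3],[0,0,0,0,0,0,-0.1],[0,0,0,0,0,0,0.1],[0,0,0,0,0,0,0.5],[0,0,0,0,0,0,0.5],[0,0,0,0,0,0,0.5]]'; python3 -c "
from h import *
to(.4795,-.0661,.194,6.7)
import cv2
a=camera('scene')
cv2.imwrite('pics/s16.png',cv2.resize(a[60:200,220:380],None,fx=4.5,fy=4.5,interpolation=cv2.INTER_CUBIC))"
```

```text
time_s: 14.2
eef_pos: [0.6247, 0.1052, 0.0588]
eef_rot: [0.707, -0.707, 0.006, -0.007]
wrist_force: [0.7, 1.2, 1.2]
opening: 0.472
t 14.2 tcp [0.6247 0.1052 0.0588] F [0.7 1.2 1.2] open 0.472 q6 -0.0
tool shift now mm [-142.1 -116.7 -173.8]
jaw heading -1.0 world turn about z 7.7 -> tool y turn -7.7 tilt [ 0.001  0.    -1.   ]
tool shift after turn mm [-164.1 -116.7 -153.1]
```

View pics/s16.png

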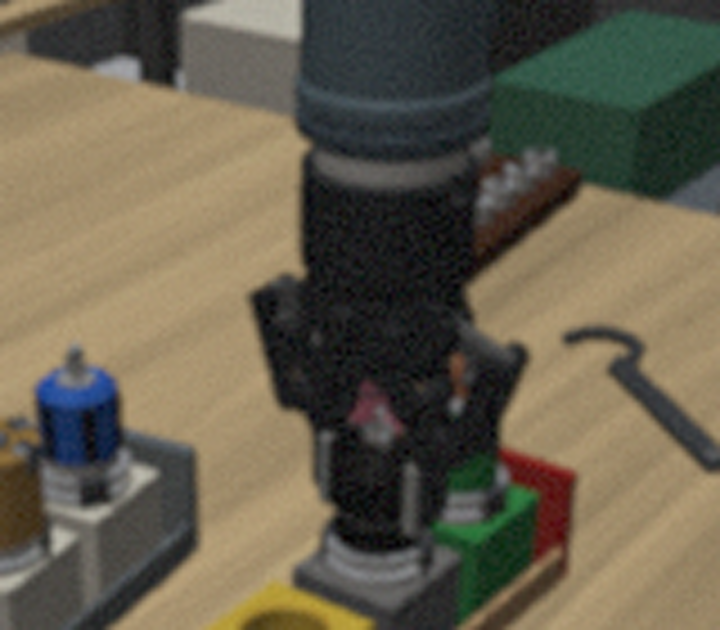

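```bash
python3 -m jog '[[0,-10,0,0,0,0,0.6],[0,-30,0,0,0,0,0.6],[0,-38,0,0,0,0,0.6],[0,-38,0,0,0,0,0.6],[0,-14,0,0,0,0,0.6],[0,0,0,0,0,0,0.6]]'; python3 -c "
from h import *
to(.4795,-.0661,.194,6.7)"
```

```text
time_s: 14.75
eef_pos: [0.6269, 0.1051, 0.1938]
eef_rot: [-0.707, 0.707, -0.003, 0.009]
wrist_force: [1.2, 0.0, -4.4]
opening: 0.47
t 14.75 tcp [0.6269 0.1051 0.1938] F [ 1.2  0.  -4.4] open 0.47 q6 -0.0
tool shift now mm [-144.5   17.4 -173.7]
jaw heading -1.0 world turn about z 7.7 -> tool y turn -7.7 tilt [ 0.008 -0.    -1.   ]
tool shift after turn mm [-166.5   17.2 -152.8]
```

```bash
python3 -m jog '[[-22,0,-26,0,-4,0,0.6],[-24,0,-24,0,-3.7,0,0.6],[-25,0,-23,0,0,0,0.6],[-25,0,-23,0,0,0,0.6],[-25,0,-23,0,0,0,0.6],[-25,0,-23,0,0,0,0.6],[-12,0,-14,0,0,0,0.6],[0,0,0,0,0,0,0.6]]'; python3 -c "
from h import *
to(.4795,-.0661,.194,6.7)"
```

```text
time_s: 15.42
eef_pos: [0.4765, -0.066, 0.1859]
eef_rot: [0.706, -0.706, -0.038, 0.042]
wrist_force: [0.9, -0.1, -4.8]
opening: 0.473
t 15.42 tcp [ 0.4765 -0.066   0.1859] F [ 0.9 -0.1 -4.8] open 0.473 q6 -0.5
tool shift now mm [ 3.  10.6 -0.5]
jaw heading 6.5 world turn about z 0.2 -> tool y turn -0.2 tilt [-0.006  0.    -1.   ]
tool shift after turn mm [ 3.  10.6 -0.5]
```

```bash
python3 -m jog '[[0,30,0,0,0,0,0.6],[0,30,0,0,0,0,0.6],[0,0,0,0,0,0,0.6],[0,0,0,0,0,0,0.6],[0,0,0,0,0,0,0.6]]'; python3 -c "
from h import *
to(.4797,-.0661,.078,6.7)
import cv2
a=camera('scene')
cv2.imwrite('pics/s17.png',cv2.resize(a[100:240,120:280],None,fx=4.5,fy=4.5,interpolation=cv2.INTER_CUBIC))"
```

```text
time_s: 15.83
eef_pos: [0.4805, -0.0637, 0.1287]
eef_rot: [0.706, -0.706, -0.041, 0.042]
wrist_force: [0.1, 0.5, -4.7]
opening: 0.465
t 15.83 tcp [ 0.4805 -0.0637  0.1287] F [ 0.1  0.5 -4.7] open 0.465 q6 -0.49
tool shift now mm [-1.  69.4 -2.3]
jaw heading 6.7 world turn about z -0.0 -> tool y turn 0.0 tilt [-0.001  0.    -1.   ]
tool shift after turn mm [-1.  69.4 -2.3]
```

View pics/s17.png

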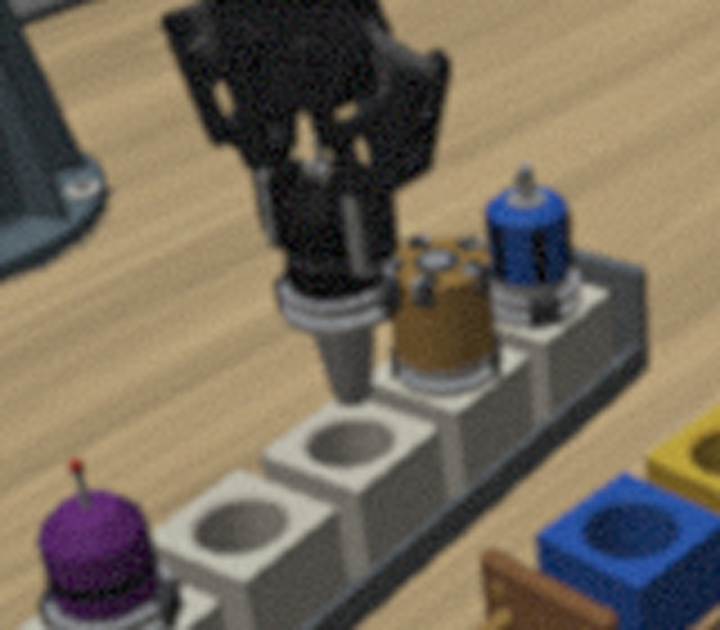

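```bash
python3 -m jog '[[-1,18,-2,0,0,0,0.6],[0,20,0,0,0,0,0.6],[0,15,0,0,0,0,0.6],[0,7,0,0,0,0,0.6],[0,5,0,0,0,0,0.6],[0,2,0,0,0,0,0.6],[0,0,0,0,0,0,0.6],[0,0,0,0,0,0,0.6]]'; python3 -c "
from h import *
to(.4797,-.0661,.0775,6.7)"
```

```text
time_s: 16.55
eef_pos: [0.4805, -0.0665, 0.0625]
eef_rot: [-0.706, 0.706, 0.042, -0.041]
wrist_force: [0.3, -0.6, -4.6]
opening: 0.472
t 16.55 tcp [ 0.4805 -0.0665  0.0625] F [ 0.3 -0.6 -4.6] open 0.472 q6 -0.5
tool shift now mm [-0.7  3.7  0.4]
jaw heading 6.7 world turn about z 0.0 -> tool y turn -0.0 tilt [ 0.002 -0.001 -1.   ]
tool shift after turn mm [-0.7  3.7  0.4]
```

```bash
python3 -m jog '[[-0.5,2,0,0,0,0,0.6],[0,2,0,0,0,0,0.6],[0,0,0,0,0,0,0.6],[0,0,0,0,0,0,0.6]]'
```

```text
time_s: 16.88
eef_pos: [0.4799, -0.0666, 0.0587]
eef_rot: [-0.706, 0.706, 0.042, -0.041]
wrist_force: [-2.6, 0.3, 5.7]
opening: 0.471
```

Seated (force reversed to +5.7 N). Release and go for the green one.

```bash
python3 -m jog '[[0,0,0,0,0,0,0.1],[0,0,0,0,0,0,-0.3],[0,0,0,0,0,0,-0.7],[0,0,0,0,0,0,-1],[0,-30,0,0,0,0,-1],[0,-40,0,0,0,0,-1],[0,-40,0,0,0,0,-1],[0,0,0,0,0,0,-1]]'; python3 -c "
from h import *
to(.6255,.1755,.184,-1)"
```

```text
time_s: 17.55
eef_pos: [0.4841, -0.0681, 0.1757]
eef_rot: [-0.704, 0.708, 0.046, -0.037]
wrist_force: [1.3, -0.5, 1.6]
opening: 0.997
t 17.55 tcp [ 0.4841 -0.0681  0.1757] F [ 1.3 -0.5  1.6] open 0.997 q6 -0.5
tool shift now mm [168.7  10.9 225.5]
jaw heading 6.7 world turn about z -7.7 -> tool y turn 7.7 tilt [ 0.013 -0.005 -1.   ]
tool shift after turn mm [137.   10.4 246.1]
```

```bash
python3 -m jog '[[20,0,29,0,4,0,-1],[19,0,31,0,3.7,0,-1],[18,0,33,0,0,0,-1],[18,0,33,0,0,0,-1],[18,0,33,0,0,0,-1],[18,0,33,0,0,0,-1],[18,0,33,0,0,0,-1],[0,0,0,0,0,0,-1]]'; python3 -c "
from h import *
to(.6255,.1755,.184,-1)"
```

```text
time_s: 18.22
eef_pos: [0.608, 0.1657, 0.1668]
eef_rot: [0.708, -0.706, 0.004, -0.005]
wrist_force: [-0.4, -1.4, 0.2]
opening: 1.0
t 18.22 tcp [0.608  0.1657 0.1668] F [-0.4 -1.4  0.2] open 1.0 q6 0.09
tool shift now mm [17.3  1.6 10. ]
jaw heading -0.8 world turn about z -0.2 -> tool y turn 0.2 tilt [ 0.002  0.002 -1.   ]
tool shift after turn mm [17.3  1.6 10.1]
```

```bash
python3 -m jog '[[9,0,5,0,0,0,-1],[8,0,5,0,0,0,-1],[0,0,0,0,0,0,-1],[0,0,0,0,0,0,-1]]'; python3 -c "
from h import *
to(.6255,.1755,.079,-1)"
```

```text
time_s: 18.55
eef_pos: [0.623, 0.1697, 0.1669]
eef_rot: [-0.707, 0.707, -0.006, 0.006]
wrist_force: [-0.5, -0.3, -0.2]
opening: 0.999
t 18.55 tcp [0.623  0.1697 0.1669] F [-0.5 -0.3 -0.2] open 0.999 q6 0.1
tool shift now mm [  2.4 106.6   5.8]
jaw heading -1.0 world turn about z -0.0 -> tool y turn 0.0 tilt [-0.001 -0.    -1.   ]
tool shift after turn mm [  2.4 106.6   5.8]
```

```bash
python3 -m jog '[[2,30,5.8,0,0,0,-1],[0,35,0,0,0,0,-1],[0,20,0,0,0,0,-1],[0,11,0,0,0,0,-1],[0,0,0,0,0,0,-0.5],[0,0,0,0,0,0,-0.5],[0,0,0,0,0,0,-0.5]]'; python3 -c "
from h import *
to(.6255,.1755,.0785,-1)
import cv2
a=camera('scene')
cv2.imwrite('pics/s18.png',cv2.resize(a[60:200,240:400],None,fx=4.5,fy=4.5,interpolation=cv2.INTER_CUBIC))"
```

```text
time_s: 19.13
eef_pos: [0.6267, 0.1755, 0.0735]
eef_rot: [0.707, -0.707, 0.005, -0.007]
wrist_force: [-0.4, -0.7, 0.7]
opening: 0.749
t 19.13 tcp [0.6267 0.1755 0.0735] F [-0.4 -0.7  0.7] open 0.749 q6 0.11
tool shift now mm [-1.2 13.7 -0. ]
jaw heading -1.0 world turn about z 0.0 -> tool y turn -0.0 tilt [ 0.003  0.    -1.   ]
tool shift after turn mm [-1.2 13.7 -0. ]
```

View pics/s18.png

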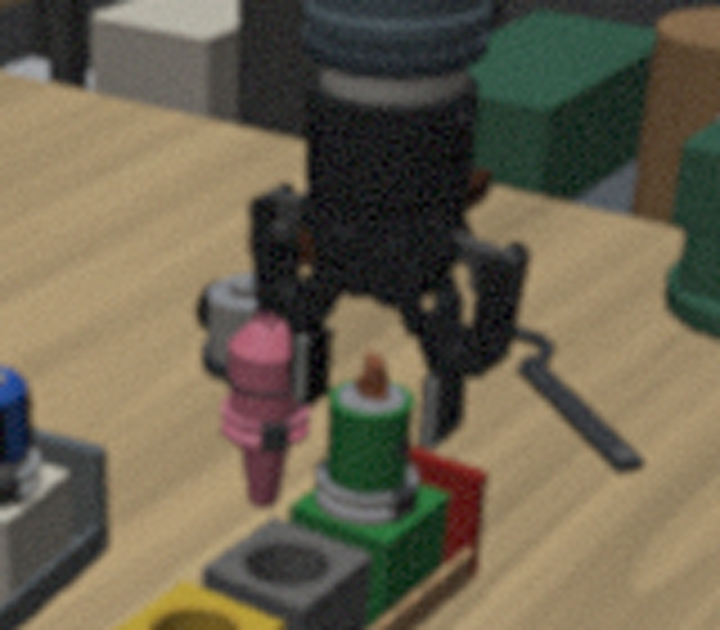

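```bash
python3 -m jog '[[-1,7,0,0,0,0,-0.5],[0,7,0,0,0,0,-0.5],[0,0,0,0,0,0,-0.1],[0,0,0,0,0,0,0.1],[0,0,0,0,0,0,0.5],[0,0,0,0,0,0,0.5],[0,0,0,0,0,0,0.5]]'; python3 -c "
from h import *
to(.4879,-.1382,.194,6.7)
import cv2
a=camera('scene')
cv2.imwrite('pics/s19.png',cv2.resize(a[60:200,240:400],None,fx=4.5,fy=4.5,interpolation=cv2.INTER_CUBIC))"
```

```text
time_s: 19.77
eef_pos: [0.6243, 0.1756, 0.0573]
eef_rot: [0.707, -0.707, 0.006, -0.006]
wrist_force: [1.1, -0.4, -2.6]
opening: 0.476
t 19.77 tcp [0.6243 0.1756 0.0573] F [ 1.1 -0.4 -2.6] open 0.476 q6 0.11
tool shift now mm [-130.8 -118.  -316.2]
jaw heading -1.0 world turn about z 7.7 -> tool y turn -7.7 tilt [ 0.  0. -1.]
tool shift after turn mm [-172.1 -118.  -295.8]
```

View pics/s19.png

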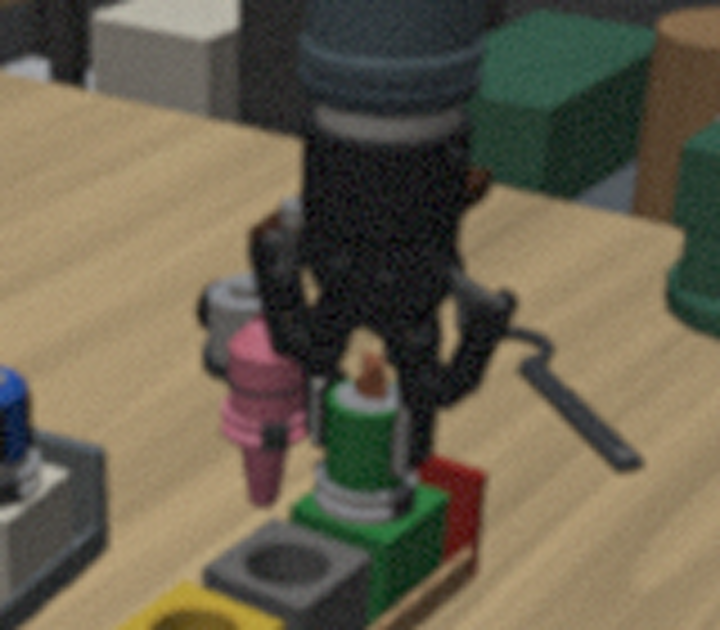

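```bash
python3 -m jog '[[0,-10,0,0,0,0,0.6],[0,-30,0,0,0,0,0.6],[0,-38,0,0,0,0,0.6],[0,-38,0,0,0,0,0.6],[0,-20,0,0,0,0,0.6],[0,0,0,0,0,0,0.6]]'; python3 -m jog '[[0,0,-30,0,0,0,0.6],[0,0,-38,0,0,0,0.6],[0,0,-40,0,0,0,0.6],[0,0,-40,0,0,0,0.6],[0,0,-40,0,0,0,0.6],[0,0,-40,0,0,0,0.6],[0,0,-30,0,0,0,0.6],[0,0,-20,0,0,0,0.6]]';python3 -c "
from h import *
to(.4879,-.1382,.194,6.7)"
```

```text
time_s: 20.32
eef_pos: [0.6275, 0.1761, 0.2006]
eef_rot: [0.707, -0.707, 0.002, -0.01]
wrist_force: [2.1, 0.5, -4.0]
opening: 0.474
time_s: 20.98
eef_pos: [0.6173, -0.1055, 0.1907]
eef_rot: [0.707, -0.707, 0.009, -0.006]
wrist_force: [0.5, -0.3, -4.4]
opening: 0.478
t 20.98 tcp [ 0.6173 -0.1055  0.1907] F [ 0.5 -0.3 -4.4] open 0.478 q6 -0.34
tool shift now mm [-128.7   15.9  -35.3]
jaw heading -1.2 world turn about z 7.9 -> tool y turn -7.9 tilt [-0.004  0.    -1.   ]
tool shift after turn mm [-132.3   15.9  -17.4]
```

```bash
python3 -m jog '[[-26,0,-12,0,-4,0,0.6],[-28,0,-6,0,-3.8,0,0.6],[-28,0,0,0,0,0,0.6],[-28,0,0,0,0,0,0.6],[-20,0,0,0,0,0,0.6],[0,0,0,0,0,0,0.6],[0,0,0,0,0,0,0.6]]';python3 -c "
from h import *
to(.4879,-.1382,.0765,6.7)"
```

```text
time_s: 21.57
eef_pos: [0.4884, -0.1298, 0.1918]
eef_rot: [0.706, -0.705, -0.041, 0.042]
wrist_force: [-0.5, -0.1, -5.0]
opening: 0.476
t 21.57 tcp [ 0.4884 -0.1298  0.1918] F [-0.5 -0.1 -5. ] open 0.476 q6 -0.61
tool shift now mm [ -1.2 134.   -8.5]
jaw heading 6.7 world turn about z -0.0 -> tool y turn 0.0 tilt [-0.002  0.001 -1.   ]
tool shift after turn mm [ -1.2 134.   -8.5]
```

```bash
python3 -m jog '[[0,30,-8.5,0,0,0,0.6],[0,35,0,0,0,0,0.6],[0,0,0,0,0,0,0.6],[0,0,0,0,0,0,0.6],[0,0,0,0,0,0,0.6]]'; python3 -c "
from h import *
to(.4879,-.1382,.0765,6.7)
import cv2
a=camera('scene')
cv2.imwrite('pics/s20.png',cv2.resize(a[120:260,110:270],None,fx=4.5,fy=4.5,interpolation=cv2.INTER_CUBIC))"
```

```text
time_s: 21.98
eef_pos: [0.4919, -0.1387, 0.129]
eef_rot: [0.706, -0.706, -0.042, 0.042]
wrist_force: [0.8, 0.2, -4.2]
opening: 0.474
t 21.98 tcp [ 0.4919 -0.1387  0.129 ] F [ 0.8  0.2 -4.2] open 0.474 q6 -0.63
tool shift now mm [-3.9 71.2  1. ]
jaw heading 6.8 world turn about z -0.1 -> tool y turn 0.1 tilt [ 0.  0. -1.]
tool shift after turn mm [-3.9 71.2  1. ]
```

View pics/s20.png

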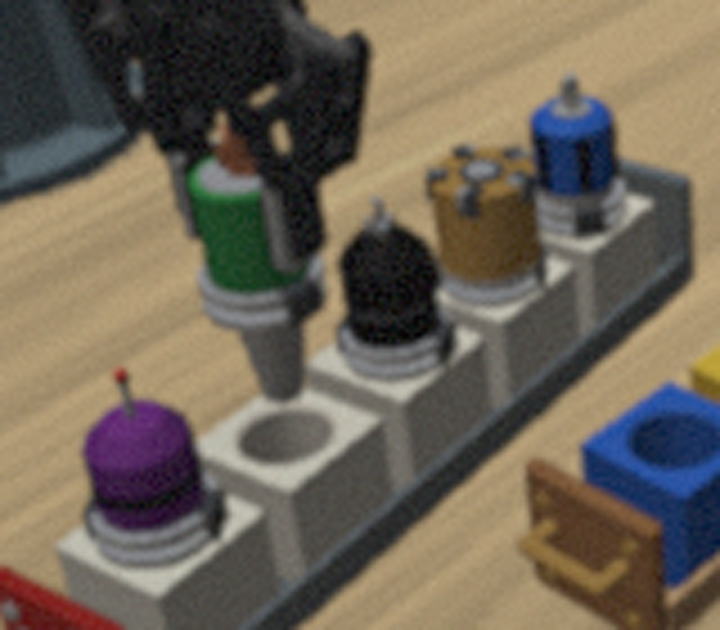

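```bash
python3 -m jog '[[-3.2,15,1,0,0,0,0.6],[0,20,0,0,0,0,0.6],[0,18,0,0,0,0,0.6],[0,8,0,0,0,0,0.6],[0,5,0,0,0,0,0.6],[0,2,0,0,0,0,0.6],[0,0,0,0,0,0,0.6],[0,0,0,0,0,0,0.6]]'; python3 -c "
from h import *
to(.4879,-.1382,.0765,6.7)"
```

```text
time_s: 22.7
eef_pos: [0.4887, -0.1386, 0.0616]
eef_rot: [-0.705, 0.706, 0.043, -0.041]
wrist_force: [-0.3, -0.4, -5.5]
opening: 0.475
t 22.7 tcp [ 0.4887 -0.1386  0.0616] F [-0.3 -0.4 -5.5] open 0.475 q6 -0.63
tool shift now mm [-0.8  3.8  0.5]
jaw heading 6.8 world turn about z -0.1 -> tool y turn 0.1 tilt [ 0.002 -0.001 -1.   ]
tool shift after turn mm [-0.8  3.8  0.5]
```

```bash
python3 -m jog '[[-0.5,2,0,0,0,0,0.6],[0,1.5,0,0,0,0,0.6],[0,0,0,0,0,0,0.6],[0,0,0,0,0,0,0.6]]'
```

```text
time_s: 23.03
eef_pos: [0.4876, -0.1384, 0.0573]
eef_rot: [-0.706, 0.706, 0.042, -0.042]
wrist_force: [0.9, -0.2, -4.2]
opening: 0.478
```

```bash
python3 -m jog '[[0,1,0,0,0,0,0.6],[0,0.5,0,0,0,0,0.6],[0,0,0,0,0,0,0.6]]'
```

```text
time_s: 23.28
eef_pos: [0.4877, -0.1385, 0.0572]
eef_rot: [-0.706, 0.706, 0.042, -0.042]
wrist_force: [-5.0, 3.5, 10.9]
opening: 0.474
```

Seated. Release, rise, move clear and look.

```bash
python3 -m jog '[[0,0,0,0,0,0,0.1],[0,0,0,0,0,0,-0.3],[0,0,0,0,0,0,-0.7],[0,0,0,0,0,0,-1],[0,-30,0,0,0,0,-1],[0,-40,0,0,0,0,-1],[0,-40,0,0,0,0,-1],[0,-40,0,0,0,0,-1]]'; python3 -m jog '[[-20,0,-30,0,0,0,-1],[-20,0,-35,0,0,0,-1],[-20,0,-35,0,0,0,-1],[0,0,-40,0,0,0,-1],[0,0,-40,0,0,0,-1],[0,0,-40,0,0,0,-1],[0,0,0,0,0,0,-1],[0,0,0,0,0,0,-1]]'; python3 -c "
import cv2
from h import *
a=camera('scene');t=camera('top')
cv2.imwrite('pics/s21.png',cv2.resize(a[120:280,110:330],None,fx=3.5,fy=3.5,interpolation=cv2.INTER_CUBIC))
cv2.imwrite('pics/t21.png',cv2.resize(t[140:320,160:430],None,fx=2.9,fy=2.9,interpolation=cv2.INTER_CUBIC))
"
```

```text
time_s: 23.95
eef_pos: [0.4868, -0.138, 0.2068]
eef_rot: [0.706, -0.706, -0.042, 0.042]
wrist_force: [1.8, -1.0, -0.5]
opening: 0.998
time_s: 24.62
eef_pos: [0.4531, -0.3657, 0.2045]
eef_rot: [0.706, -0.706, -0.041, 0.041]
wrist_force: [-0.4, 0.8, 0.5]
opening: 0.997
```

View pics/s21.png

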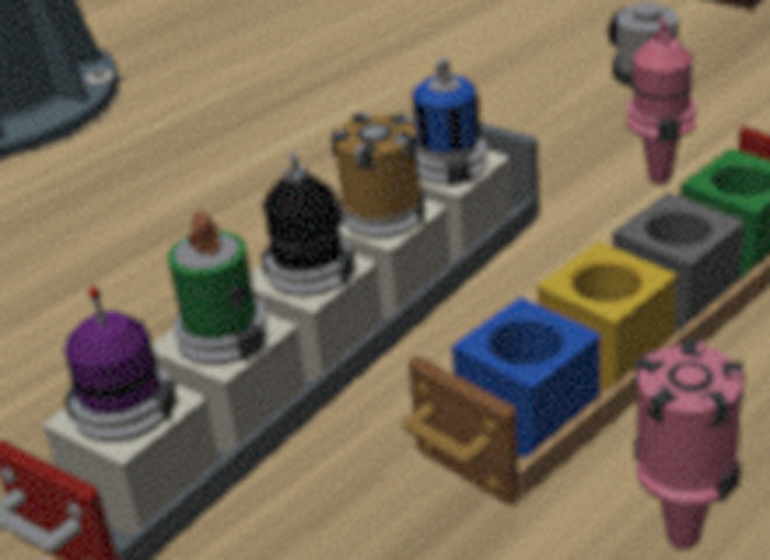

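View pics/t21.png

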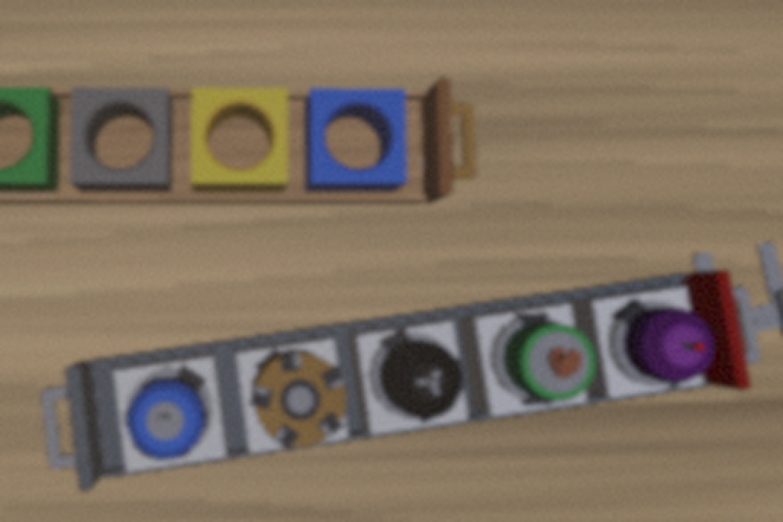

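The scene crop shows all four holders upright, with their flanges resting on the white rims. From the red end: probe (110,365), green (212,285), black (305,225), brass (378,170), blue (447,120). The top crop shows the same order, and the carrier is empty.

```bash
python3 -c "
from bench import *
print(hand_in())"
```

```text
the job is handed in; nothing more can be done
None
```

I moved all four tool holders from the plywood carrier into the steel rack's free pots and handed the job in at about 25 s. The order from the red end is green end-mill holder, black drill chuck, brass face mill, blue collet chuck, the same as in the carrier. The touch probe stayed in its pot next to the red end plate.

**Checks:**
- **Placement:** The last scene and top pictures show every holder upright with its flange on the white rim. The probe and the pink look-alikes were not touched. I judged seating from these pictures and the force readings, and did not measure final heights or tilts.
- **Seating force:** Each holder reached its seat with an upward push of 2 to 11 N on the gripper, well under the limits.

**One disagreement:** The reported TCP height was about 20–25 mm lower than where the cameras showed the fingertips. I set the grip heights from the pictures and the gripper opening, and returned each holder to about the same reported height it was gripped at. The sideways positions from the cameras agreed within about 2 mm.

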